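# Check a roller clamp screw for its holding torque

## Task

Lift the T-shaped key out of its wooden holder and push it fully down into the square socket of the clamp screw on the stand that holds a roller. Turn it clockwise, seen from above, through its lost motion until the screw is taking about 0.6 N m, and keep that on for two seconds to check that it holds; the screw itself must not turn, and it slips at about 0.8 N m. Then take the load off, pull the key out, stand it fully down in its holder again and let go, leaving the other things where they are.

Things in the scene. Friction and masses are not known exactly. Their poses are not given: they have to be found in the camera images.
- key_bar (a point): Centre of the crossbar of the loose steel T key (about 0.25 kg), standing upright in the holder. Crossbar 110 mm long (x), 16 mm wide (y), 16 mm high (z up). A 16 mm square shank, sides along x and y, runs straight down from its middle to a flat end 70 mm below this point; the last 5 mm taper to 11 mm. Grasp the bar at its middle across its width, from above.
- key_tip (a point): The middle of the flat lower end of the T key's shank, 70 mm below the centre of the crossbar; axes as for the crossbar.
- socket (a point): Centre of the mouth of the socket in the head of the clamp screw to be checked, on the stand with the roller, about 94 mm above the table. Head 36 mm square; socket 18 mm square, sides along x and y, 32 mm deep, flat bottom, z up. The key fits in any of four quarter turns, with about 0.13 rad of play either way. With the key home the crossbar's centre is 38 mm above the mouth.
- stand: The fixed clamp stand that holds a steel roller (50 mm across, 90 mm long, its spindle under the clamp strap): base plate 150 x 110 mm, the screw head standing on the strap. Origin at table level below the screw's axis; the roller lies towards +x and +y of it, up to 60 mm high.
- twist (a joint): Elastic wind-up of the clamp screw, rad; positive is clockwise from above (tightening). It follows the torque on the screw at 16 N m per rad: 0 without load, 0.0375 at 0.6 N m, back to 0 when the load is taken off. The head has lost motion on the screw: from where it starts it turns almost freely clockwise by an unknown 0.05 to 0.85 rad before it bears on the screw.
- screw_mark (a point): Pip on the rim of the screw's round flange, just under the square head, 25 mm from the screw's axis. It moves only if the screw itself turns; the screw holds still by friction up to 0.8 N m and slips beyond that. The flange's angle varies from start to start.
- spare: A second stand just like it but without a roller, fixed, not to be used. Origin at table level below the axis of its screw head; its 36 mm square head with an 18 mm socket reaches up to 94 mm.
- holder_mouth (a point): Centre of the mouth of the key holder, a fixed wooden block 75 x 75 mm, 45 mm high; its square hole is 20 mm wide, sides along the point's x and y, 35 mm deep, flat bottom. With the key fully down the crossbar's centre is 35 mm above the mouth.
- bearing: Bystander: steel bearing ring, 48 mm across, 14 mm high, loose.
- jar: Bystander: clear jar with a steel lid, 68 mm across, 85 mm high, loose.
- roller: Bystander: loose 50 mm roller standing on end, 120 mm high with its spindle.
- driver: Bystander: screwdriver lying on the table, loose.
- wrench: Bystander: wrench lying on the table, loose.
- carton: Bystander: cardboard box 100 x 70 x 60 mm, loose.
- key: The same T key as a whole; its origin is the middle of the shank's flat lower end, axes as for the crossbar.
Mind the look-alikes: they are no part of the job. Leave any green look-alike of the key alone.

How it is judged (in metres and radians):
On the way, in this order (a step that is already met when the one before it is completed fails the run):
1. the key is fully home in the socket of the clamp screw (horizontal distance between key_tip and socket below 0.005 m and z of key_tip in the frame of socket below -0.027 m), for 0.2 s.
2. the screw takes at least 0.48 N m clockwise through the key for 1.2 s on end (all of step 1 and value of joint twist above 0.03 rad), for 1.2 s.
At the end, for the whole second after the job is handed in: The key stands in the holder, its end within 8 mm of the hole's axis and at least 30 mm below the mouth, upright within 0.2 rad, released and at rest; the clamp screw is unloaded (twist within 0.0125 rad of 0) and has not turned more than 0.04 rad (1 mm at its mark) (horizontal distance between key_tip and holder_mouth below 0.008 m and z of key_tip in the frame of holder_mouth below -0.03 m and angle between key_tip's own z axis and vertical below 0.2 rad and contact force between the fingers and key below 0.1 N and linear speed of key below 0.03 m/s and value of joint twist between -0.0125 and 0.0125 rad and distance of screw_mark from where it was at the start of the episode below 0.001 m); the robot touches nothing.
It fails at once if the clamp screw is turned by more than 0.04 rad (distance of screw_mark from where it was at the start of the episode above 0.001 m).
It fails at once if a loose bystander is moved by more than 30 mm (distance of any of bearing, jar, roller, driver, wrench, carton from where it was at the start of the episode above 0.03 m).
It also fails if it takes over 72 s, if anything falls off the work surface, if the arm or the gripper's body presses on something with over 40 N, if the wrist force passes 120 N, or if a joint passes its speed limit or range.

## Robot

A 6-joint arm with a two-finger parallel gripper is mounted at the origin on the work surface. World frame = base frame: x ahead of the robot, y to its left, z up, the work surface at z = 0. Lengths are in m, angles in degrees, forces in N, time in s.
With the tool pointing down it reaches from about 0.4 to 0.825 m from the base axis. Payload 7 kg.
Tool frame: the origin (TCP) lies between the finger pads; the fingertips stand 11 mm ahead of it and the grasp point (between the pads) lies 8 mm behind it (r.tcp_to_tips is the distance from the TCP to the fingertips, in m); x points along the fingers, y is the direction in which the jaws open and shut, and the axes are right-handed (so a half turn about x gives the same grasp; the last joint's range is limited). The gripper opens to 88 mm and grips with 3 to 60 N. Pads are 19 mm wide; open, the fingers measure 130 mm over their backs; the gripper's body (78 mm by 193 mm) begins 47 mm behind the grasp point.
Start: joints at [80.277, 20.546, 0.682, 0, -70.136, -16.507], TCP at [0.298, 0.605, 0.238] pointing down, gripper open.
Joint ranges: [-176.03, 176.03], [-82.01, 121.73], [-58.28, 71.71], [-173.87, 95.51], [-174.79, -0.11], [-173.66, 173.66]. Speed limits (degrees/s): [136.94, 136.94, 172.46, 180, 180, 180].

## Interface

Orientations are given as [roll, pitch, yaw] about the fixed x, y, z axes, in that order (R = Rz(yaw) Ry(pitch) Rx(roll)).
In Python, from plant import r gives the robot as it stands.
- The arm moves only by the tool arm_command, never from a script. Its argument "plan" is a list of rows, each an object of numbers: "dx", "dy", "dz": the shift along the tool's x, y, z each as a share of 0.02 m, from -1 to 1; "wx", "wy", "wz": the turn, a rotation vector about the tool's x, y, z each as a share of 0.08 rad, from -1 to 1. In form: [{"dx": .., "dy": .., "dz": .., "wx": .., "wy": .., "wz": ..}, ...]. A call has 1 to 20 rows; each row shifts and turns the pose as measured when the row begins, along the tool's axes as they then stand; what a row does not reach is not made up. A row lasts 1/12 s, in which the tool goes at most 41.7 mm and 7.16 degrees, less where a joint would pass 70% of its speed; a pose out of reach is approached as far as the arm can. A call with a number of a shift or a turn outside -1 to 1 is refused whole. A call with a gripper value outside its range is refused whole. "fingers" is the closure, from -1 (fully open) to 1 (shut), so that 0 is half open, set as the call begins (left out, the last holds). The fingers move at their own pace and stop on an object; "force" is the grip in N (left out, the last holds). Time passes only in rows, so rows that do not move let the fingers close. It gives the time, the measured TCP pose, the force and the opening at its end, in the units of the state.
- r.get_state(): the state, without advancing time (a new reading comes with each control period).
- r.capture(name): name is "scene" or "top" or "wrist"; returns (picture, depth): 400x640x3 uint8, red, green, blue; 400x640 float32, m along the optical axis (not along the pixel's ray), 0 where there is no reading.
- r.camera_model(name): a dict with "vertical_fov" (degrees; the focal length in pixels is half the picture's height over the tangent of half this angle, whatever the lens; pixels are square), "cx", "cy" (the principal point, pixels), "dist" ([k1, k2, p1, p2, k3] as OpenCV has them; the pictures are not rectified), "R" (3x3) and "t" (3): a world point X has camera coordinates R X + t. Camera axes: x right, y down, z forward; pixel columns grow to the right and rows downward; lengths in m; the calibration is good to about 2 mm. A picture is of the moment at which its call begins: read the wrist's pose just before it. camera_model takes no time and is no camera call; for the wrist camera it gives the pose at the moment of the call.
- r.close_job(): hands the job in, once; it reports no verdict.
Trained networks look in the newest picture that a camera, given by its name, has taken for a name from the list of things; names that differ only in an ending like _2 or _b are one class to them, and where a whole thing is asked for, a point or a joint stands for the part that bears it (a point fixed in the world has none). Each returns a list of dicts, best first, with "score" (0 to 1); they miss things now and then, are a little off and sometimes report something else, mostly with a low value. They report only what shows in the picture. A call takes as long as a camera call. They do not tell look-alikes from the thing itself.
- r.cut_out(camera, query): "mask" (400x640 bool, what is visible of it) and "bbox" ([left, top, width, height] in pixels, round what is visible of it).
- r.spot_point(camera, query): "centre" ([column, row] in pixels: a listed point, or the origin of a listed thing).
The state is a dict: "time_s": time; "joints": joint angles; "qd": joint speeds; "joint_torque": joint torques, N m; "tcp_pos": TCP position; "eef_rot": TCP orientation; "contact_force": force on the tool from outside, world axes, zero at the start; "moment": the same for the moment, N m; "gripper_width": finger opening in m.
Only numpy, scipy, OpenCV 4.12 (cv2) and the standard library are available. Lean on these libraries where they do the work, as an engineer would, in place of code of your own. Each camera call takes 0.05 s, during which the arm holds its last target.

## Working session

There is one attempt and no reset: what is moved stays moved. The work goes in short steps, Python scripts to look and compute and a tool call to move; the robot and the scene stay as the last step left them, time stands still between calls to the robot, and variables do not carry over. Pictures are saved under pics/ and viewed, and the job is handed in when it is done.

Besides the shell and the picture viewer there is one more tool, called after ">>>" in YAML: its name, and indented under it one key for each argument. arm_command: Moves the arm, as the interface text tells. Shift numbers are shares of 0.02 m and turn numbers shares of 0.08 rad, none past 1 either way. Its arguments: {"type":"object","properties":{"plan":{"type":"array","items":{"type":"object","properties":{"dx":{"type":"number"},"dy":{"type":"number"},"dz":{"type":"number"},"wx":{"type":"number"},"wy":{"type":"number"},"wz":{"type":"number"}}}},"fingers":{"type":"number"},"force":{"type":"number"}},"required":["plan"]}

```bash
ls; mkdir -p pics
python3 - <<'E'
from plant import r
import cv2
print(r.get_state())
for n in ["scene","top","wrist"]:
    m=r.camera_model(n); print(n,m)
    p,d=r.capture(n); cv2.imwrite(f"pics/{n}0.png",p[:,:,::-1])
E
```

```text
pics
{'time_s': 0.0, 'joints': array([ 8.02785876e+01,  2.05898521e+01,  6.34097635e-01, -2.16713396e-02,
       -7.01358186e+01, -1.65077222e+01]), 'qd': array([ 0.0284669 ,  0.03620971, -0.04777281,  0.05292725,  0.01255335,
       -0.01288844]), 'joint_torque': array([ 3.32790805e-04, -5.82724142e+01,  2.93051970e+01,  6.99717790e+00,
        6.76054580e-03, -1.58779017e-04]), 'tcp_pos': array([0.29812091, 0.60506914, 0.23663812]), 'eef_rot': array([  93.96682792,   89.90618742, -112.26968672]), 'contact_force': array([-0.26670134,  0.07895883, -0.08678112]), 'moment': array([ 0.02952158,  0.05483129, -0.00208981]), 'gripper_width': 0.08787958017131939}
scene {'vertical_fov': 42.01585754162898, 'cx': 316.6478204865006, 'cy': 200.8909597992041, 'dist': array([-0.01074534,  0.        ,  0.        ,  0.        ,  0.        ]), 'R': array([[-0.78785405,  0.61579687, -0.00895575],
       [ 0.46408167,  0.58406351, -0.66595647],
       [-0.40486318, -0.52883271, -0.74593684]]), 't': array([ 0.4022391 , -0.17762169,  1.68368626])}
top {'vertical_fov': 56.55682245085138, 'cx': 321.6834615031101, 'cy': 197.14335829875213, 'dist': array([0.01187683, 0.        , 0.        , 0.        , 0.        ]), 'R': array([[-2.68249137e-02, -9.99639985e-01, -5.69288522e-04],
       [-9.70773686e-01,  2.61861595e-02, -2.38563902e-01],
       [ 2.38492923e-01, -5.84680578e-03, -9.71126635e-01]]), 't': array([6.15800781e-04, 4.99802134e-01, 9.48394559e-01])}
wrist {'vertical_fov': 60.55910239404345, 'cx': 319.43999432224365, 'cy': 199.18197889138267, 'dist': array([-0.01833697,  0.        ,  0.        ,  0.        ,  0.        ]), 'R': array([[-0.44203115, -0.89699863,  0.00138334],
       [-0.86848457,  0.42836447,  0.24947632],
       [-0.22437249,  0.10907489, -0.96837991]]), 't': array([ 0.67590621, -0.03130471,  0.38898271])}
```

View pics/scene0.png

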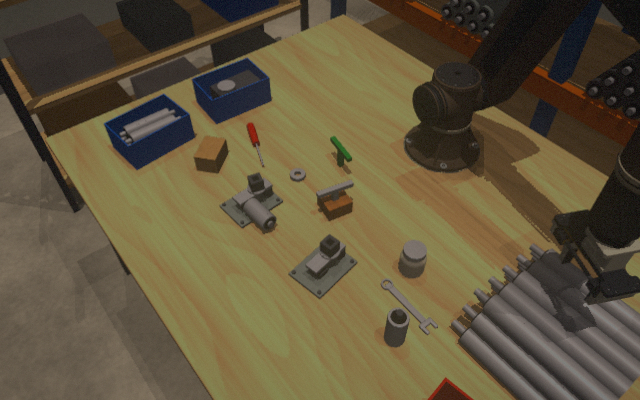

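View pics/top0.png

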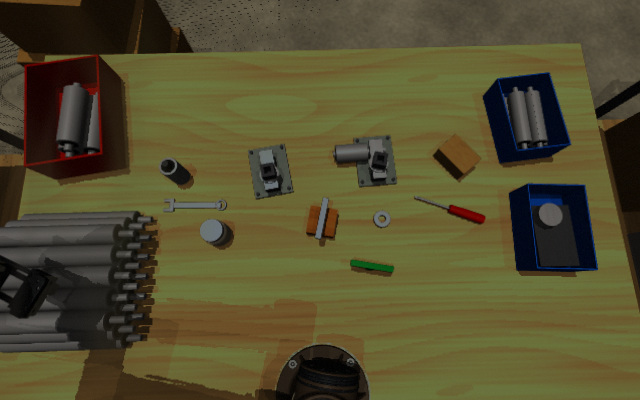

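View pics/wrist0.png

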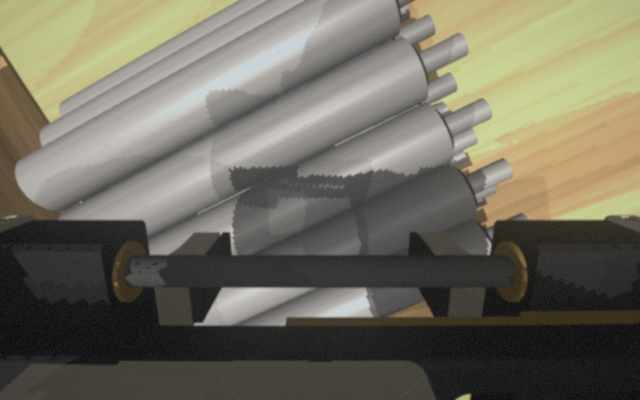

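The top view shows the key in its orange holder at about (322,218). The roller stand is at (378,160), the spare at (270,170) and the green look-alike at (372,266).

```bash
cat > h.py <<'E'
from plant import r
import numpy as np, cv2
from scipy.spatial.transform import Rotation as Ro
def K(m):
    f=200/np.tan(np.radians(m["vertical_fov"])/2)
    return np.array([[f,0,m["cx"]],[0,f,m["cy"]],[0,0,1.]])
def ray(m,uv):
    p=cv2.undistortPoints(np.array(uv,float).reshape(-1,1,2),K(m),m["dist"]).reshape(-1,2)
    d=np.c_[p,np.ones(len(p))]
    return -m["R"].T@m["t"], d, d@m["R"]
def atz(m,uv,z):
    c,_,d=ray(m,uv); s=(z-c[2])/d[:,2]; return c+d*s[:,None]
def cloud(m,depth):
    v,u=np.mgrid[0:400,0:640]; uv=np.c_[u.ravel(),v.ravel()]
    c,_,d=ray(m,uv); z=depth.ravel()
    P=(c+d*z[:,None]); P[z==0]=np.nan
    return P.reshape(400,640,3)
def proj(m,X):
    rv,_=cv2.Rodrigues(m["R"]); return cv2.projectPoints(np.array(X,float).reshape(-1,1,3),rv,m["t"],K(m),m["dist"])[0].reshape(-1,2)
def tcp():
    s=r.get_state(); return s,np.array(s["tcp_pos"]),Ro.from_euler('xyz',s["eef_rot"],degrees=True).as_matrix()
def save(n,p,crop=None,k=1):
    if crop: x,y,w,h=crop; p=p[y:y+h,x:x+w]
    cv2.imwrite(f"pics/{n}.png",cv2.resize(p[:,:,::-1],None,fx=k,fy=k,interpolation=cv2.INTER_CUBIC))
E
python3 - <<'E'
from h import *
p,d=r.capture("top"); m=r.camera_model("top")
np.save("top0.npy",d)
save("topc",p,(230,110,200,180),4)
C=cloud(m,d)
print("table z",np.nanmedian(C[230:300,200:280,2]))
zs={"key_bar":.08,"socket":.094,"holder_mouth":.045,"screw_mark":.07}
for q in ["key_bar","socket","holder_mouth","screw_mark"]:
    for o in r.spot_point("top",q):
        u,v=o["centre"]; print(q,o["score"],np.round([u,v],1),atz(m,[[u,v]],zs[q])[0].round(4), C[int(v),int(u)].round(3))
s,t,R=tcp(); print(t,R.round(3))
mw=r.camera_model("wrist"); Rc=mw["R"]; c=-Rc.T@mw["t"]
print("cam in tool",R.T@(c-t),(Rc@R).round(3))
E
```

```text
table z -0.0002529326915258201
key_bar 0.68 [321.  219.7] [ 0.4341 -0.0093  0.08  ] [ 0.434 -0.009  0.09 ]
key_bar 0.53 [370.  272.2] [ 0.2959 -0.1298  0.08  ] [ 0.299 -0.14   0.001]
socket 0.74 [381.2 160. ] [ 0.5898 -0.1751  0.094 ] [ 0.601 -0.18   0.061]
holder_mouth 0.93 [323.1 216.8] [ 0.4483 -0.0153  0.045 ] [ 0.442 -0.015  0.088]
holder_mouth 0.21 [372.4 155.4] [ 0.6213 -0.1598  0.045 ] [ 0.62  -0.158  0.052]
screw_mark 0.78 [373.6 153.7] [ 0.6171 -0.1596  0.07  ] [ 0.625 -0.161  0.053]
[0.29830399 0.60540404 0.2374139 ] [[-0.    -0.442 -0.897]
 [-0.    -0.897  0.442]
 [-1.     0.    -0.   ]]
cam in tool [-0.1468322  -0.00164432 -0.0667758 ] [[ 0.     1.     0.   ]
 [-0.25   0.     0.968]
 [ 0.968 -0.     0.25 ]]
```

View pics/topc.png

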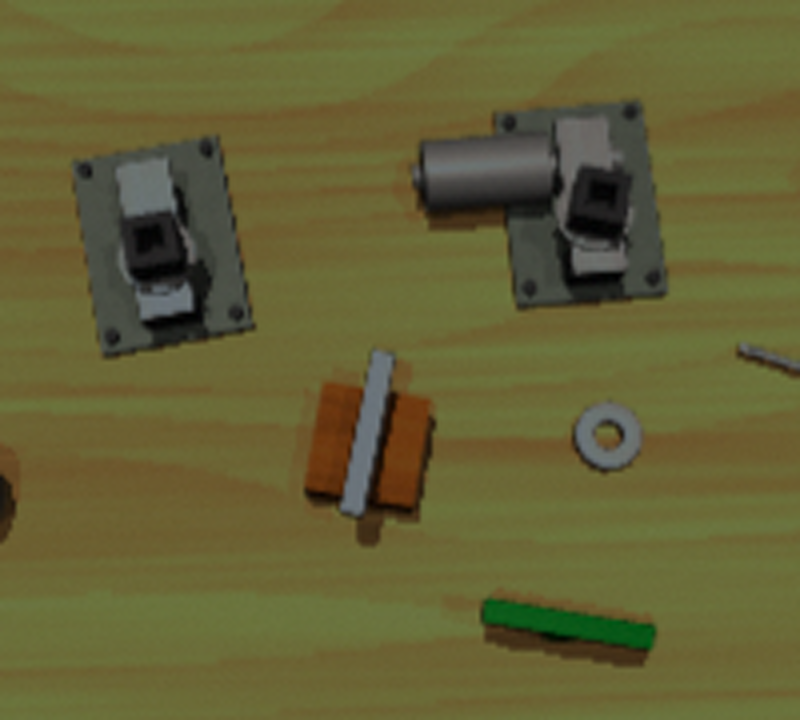

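Run:
```python
from h import *
m=r.camera_model("top")
d=np.load("top0.npy"); C=cloud(m,d)
f=lambda a:[[230+x/4-.4,110+y/4-.4] for x,y in a]
E=atz(m,f([(383,352),(352,515)]),.088); print(E, E.mean(0),np.linalg.norm(E[0]-E[1]),np.degrees(np.arctan2(*(E[0]-E[1])[1::-1])))
H=atz(m,f([(579,165),(632,176),(622,238),(567,224)]),.094); print(H.round(4),H.mean(0))
for i in range(4):
    e=H[(i+1)%4]-H[i]; print(np.linalg.norm(e),np.degrees(np.arctan2(e[1],e[0])))
for nm,reg in [("bar",(190,245,305,340)),("head",(145,175,365,395))]:
    a,b,c,e=reg; P=C[a:b,c:e].reshape(-1,3); P=P[np.isfinite(P[:,2])]
    z0=.078 if nm=="bar" else .085
    P=P[P[:,2]>z0]; print(nm,len(P),np.median(P[:,2]),P.mean(0)); 
    print(cv2.minAreaRect((P[:,:2]*1000).astype(np.float32)))
M=r.cut_out("top","carton")
```

```text
[[ 0.49138206 -0.02229111  0.088     ]
 [ 0.38427156  0.00074113  0.088     ]] [ 0.43782681 -0.01077499  0.088     ] 0.1095588582129289 -12.135661126981478
[[ 0.6163 -0.1583  0.094 ]
 [ 0.6075 -0.1936  0.094 ]
 [ 0.5639 -0.1839  0.094 ]
 [ 0.5747 -0.1478  0.094 ]] [ 0.59060406 -0.17089735  0.094     ]
0.03631583226988336 -104.10175048650595
0.044660314145523974 167.48655215503902
0.03767476870192197 73.3209841691222
0.0429491293257235 -14.212413174449686
bar 259 0.0871041934545701 [ 0.43601782 -0.00998381  0.08710375]
((437.642822265625, -10.237163543701172), (15.913496017456055, 109.40166473388672), 77.26868438720703)
head 150 0.0931097761761166 [ 0.59364968 -0.17201516  0.09300213]
((594.2606201171875, -172.16583251953125), (35.7355842590332, 37.05859375), 77.23248291015625)
```

>>> arm_command:
  plan:
    - {"dy": 0.9,"dz": -0.4,"wx": -0.75}
    - {"dy": 0.95,"dz": -0.4,"wx": -0.75}
    - {"dy": 0.95,"dz": -0.4,"wx": -0.75}
    - {"dy": 0.95,"dz": -0.4,"wx": -0.75}
    - {"dy": 0.95,"dz": -0.45}
    - {"dy": 0.95,"dz": -0.45}
    - {"dy": 0.95,"dz": -0.45}
    - {"dy": 0.95,"dz": -0.45}
    - {"dy": 0.95,"dz": -0.45}
    - {"dy": 0.95,"dz": -0.45}
    - {"dy": 0.95,"dz": -0.45}
    - {"dy": 0.95,"dz": -0.45}
    - {"dy": 0.95,"dz": -0.45}
    - {"dy": 0.95,"dz": -0.45}
    - {"dy": 0.95,"dz": -0.45}
    - {"dy": 0.95,"dz": -0.45}
    - {"dy": 0.95,"dz": -0.45}
    - {"dy": 0.95,"dz": -0.45}
    - {"dy": 0.95,"dz": -0.45}
    - {"dy": 0.95,"dz": -0.45}

```text
schema error: expected keys dx, dy, dz, wx, wy, wz
```

>>> arm_command:
  plan:
    - {"dx": 0,"dy": 0.9,"dz": -0.4,"wx": -0.75,"wy": 0,"wz": 0}
    - {"dx": 0,"dy": 0.95,"dz": -0.4,"wx": -0.75,"wy": 0,"wz": 0}
    - {"dx": 0,"dy": 0.95,"dz": -0.4,"wx": -0.75,"wy": 0,"wz": 0}
    - {"dx": 0,"dy": 0.95,"dz": -0.4,"wx": -0.75,"wy": 0,"wz": 0}
    - {"dx": 0,"dy": 0.95,"dz": -0.45,"wx": 0,"wy": 0,"wz": 0}
    - {"dx": 0,"dy": 0.95,"dz": -0.45,"wx": 0,"wy": 0,"wz": 0}
    - {"dx": 0,"dy": 0.95,"dz": -0.45,"wx": 0,"wy": 0,"wz": 0}
    - {"dx": 0,"dy": 0.95,"dz": -0.45,"wx": 0,"wy": 0,"wz": 0}
    - {"dx": 0,"dy": 0.95,"dz": -0.45,"wx": 0,"wy": 0,"wz": 0}
    - {"dx": 0,"dy": 0.95,"dz": -0.45,"wx": 0,"wy": 0,"wz": 0}
    - {"dx": 0,"dy": 0.95,"dz": -0.45,"wx": 0,"wy": 0,"wz": 0}
    - {"dx": 0,"dy": 0.95,"dz": -0.45,"wx": 0,"wy": 0,"wz": 0}
    - {"dx": 0,"dy": 0.95,"dz": -0.45,"wx": 0,"wy": 0,"wz": 0}
    - {"dx": 0,"dy": 0.95,"dz": -0.45,"wx": 0,"wy": 0,"wz": 0}
    - {"dx": 0,"dy": 0.95,"dz": -0.45,"wx": 0,"wy": 0,"wz": 0}
    - {"dx": 0,"dy": 0.95,"dz": -0.45,"wx": 0,"wy": 0,"wz": 0}

```text
time_s: 1.78
tcp_pos: [0.3615, 0.267, 0.2373]
eef_rot: [-108.9, 89.8, 59.6]
contact_force: [-0.2, 0.2, 0.3]
gripper_width: 0.0875
```

```bash
cat >> h.py <<'E'
def goto(P,yaw=None):
    s,t,R=tcp(); d=R.T@(np.array(P)-t)
    y=np.degrees(np.arctan2(R[1,1],R[0,1]))
    print("t",round(s["time_s"],2),"tcp",t.round(4),"yaw_y",round(y,2),"x",R[:,0].round(4),"d shares",(d/.02).round(2))
    tgt=R
    if yaw is not None:
        a=np.radians(yaw); tgt=np.array([[0,np.cos(a),-np.sin(a)*-1],[0,np.sin(a),-np.cos(a)],[-1,0,0]])
        tgt[:,2]=np.cross(tgt[:,0],tgt[:,1])
        w=Ro.from_matrix(R.T@tgt).as_rotvec(); print("w shares",(w/.08).round(2))
        print("d shares in target frame",(tgt.T@(np.array(P)-t)/.02).round(2))
    print("F",s["contact_force"].round(2),"M",s["moment"].round(3),"wid",round(s["gripper_width"],4),"j",s["joints"].round(1))
E
python3 - <<'E'
from h import *
goto([.437,-.0105,.237],-102.6)
E
```

```text
t 1.78 tcp [0.3615 0.267  0.2373] yaw_y -101.49 x [ 0.0018  0.003  -1.    ] d shares [-0.02 12.85 -6.47]
w shares [ 0.24 -0.01  0.04]
d shares in target frame [ 1.000e-02  1.272e+01 -6.710e+00]
F [-0.21  0.16  0.31] M [-0.032 -0.013  0.025] wid 0.0875 j [ 61.7  -1.4 -26.4   0.  -64.8  16.8]
```

>>> arm_command:
  plan:
    - {"dx": 0,"dy": 0.98,"dz": -0.52,"wx": 0.08,"wy": 0,"wz": 0}
    - {"dx": 0,"dy": 0.98,"dz": -0.52,"wx": 0.08,"wy": 0,"wz": 0}
    - {"dx": 0,"dy": 0.98,"dz": -0.52,"wx": 0.08,"wy": 0,"wz": 0}
    - {"dx": 0,"dy": 0.98,"dz": -0.52,"wx": 0,"wy": 0,"wz": 0}
    - {"dx": 0,"dy": 0.98,"dz": -0.52,"wx": 0,"wy": 0,"wz": 0}
    - {"dx": 0,"dy": 0.98,"dz": -0.52,"wx": 0,"wy": 0,"wz": 0}
    - {"dx": 0,"dy": 0.98,"dz": -0.52,"wx": 0,"wy": 0,"wz": 0}
    - {"dx": 0,"dy": 0.98,"dz": -0.52,"wx": 0,"wy": 0,"wz": 0}
    - {"dx": 0,"dy": 0.98,"dz": -0.52,"wx": 0,"wy": 0,"wz": 0}
    - {"dx": 0,"dy": 0.98,"dz": -0.52,"wx": 0,"wy": 0,"wz": 0}
    - {"dx": 0,"dy": 0.98,"dz": -0.52,"wx": 0,"wy": 0,"wz": 0}
    - {"dx": 0,"dy": 0.98,"dz": -0.52,"wx": 0,"wy": 0,"wz": 0}
    - {"dx": 0,"dy": 0.98,"dz": -0.48,"wx": 0,"wy": 0,"wz": 0}
    - {"dx": 0,"dy": 0,"dz": 0,"wx": 0,"wy": 0,"wz": 0}

```text
time_s: 2.95
tcp_pos: [0.4399, -0.0272, 0.2402]
eef_rot: [-124.1, 89.1, 43.3]
contact_force: [0.6, -0.3, -0.4]
gripper_width: 0.0875
```

Run:
```python
from h import *
goto([.437,-.0105,.237],-102.6)
m=r.camera_model("wrist"); p,d=r.capture("wrist"); save("w1",p)
np.savez("w1.npz",p=p,d=d,R=m["R"],t=m["t"])
C=cloud(m,d); P=C.reshape(-1,3); P=P[np.isfinite(P[:,2])]
s=(abs(P[:,2]-.087)<.008)&(np.hypot(P[:,0]-.437,P[:,1]+.0105)<.075); Q=P[s]; print(len(Q),np.median(Q[:,2]))
print(cv2.minAreaRect((Q[:,:2]*1000).astype(np.float32)))
```

```text
t 2.95 tcp [ 0.4399 -0.0272  0.2402] yaw_y -102.59 x [ 0.0109  0.0102 -0.9999] d shares [ 0.17 -0.78  0.33]
w shares [ 0.   -0.1   0.15]
d shares in target frame [ 0.16 -0.79  0.32]
F [ 0.56 -0.29 -0.43] M [-0.059  0.054  0.002] wid 0.0875 j [ 22.   -2.8 -27.2  -0.3 -64.8  55.6]
2152 0.08764277555173886
((438.22503662109375, -8.92164421081543), (16.07070541381836, 109.6858139038086), 77.1944580078125)
```

View pics/w1.png

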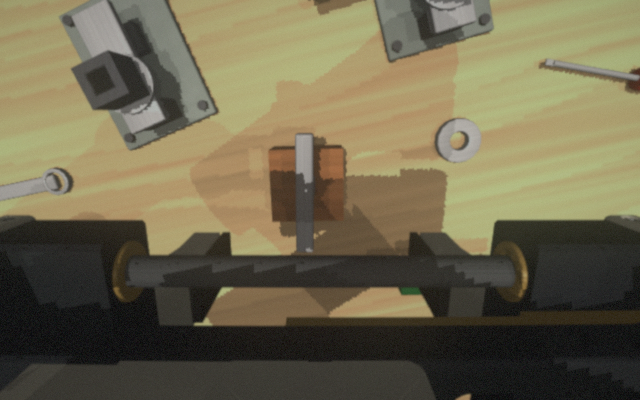

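>>> arm_command:
  plan:
    - {"dx": 0.2,"dy": -0.7,"dz": 0.3,"wx": 0,"wy": -0.1,"wz": 0.15}
    - {"dx": 0.8,"dy": -0.1,"dz": 0,"wx": 0,"wy": 0,"wz": 0}
    - {"dx": 1,"dy": 0,"dz": 0,"wx": 0,"wy": 0,"wz": 0}
    - {"dx": 1,"dy": 0,"dz": 0,"wx": 0,"wy": 0,"wz": 0}
    - {"dx": 0.6,"dy": 0,"dz": 0,"wx": 0,"wy": 0,"wz": 0}
    - {"dx": 0,"dy": 0,"dz": 0,"wx": 0,"wy": 0,"wz": 0}

```text
time_s: 3.5
tcp_pos: [0.4382, -0.0063, 0.1682]
eef_rot: [-141.5, 89.6, 25.7]
contact_force: [0.2, 0.7, 0.5]
gripper_width: 0.0873
```

Run:
```python
from h import *
goto([.438,-.0095,.072],-102.8)
m=r.camera_model("wrist"); p,d=r.capture("wrist"); save("w2",p)
C=cloud(m,d); P=C.reshape(-1,3); P=P[np.isfinite(P[:,2])]
s=(abs(P[:,2]-.087)<.008)&(np.hypot(P[:,0]-.437,P[:,1]+.0105)<.075); Q=P[s]; print(len(Q),np.median(Q[:,2]))
print(cv2.minAreaRect((Q[:,:2]*1000).astype(np.float32)))
```

```text
t 3.5 tcp [ 0.4382 -0.0063  0.1682] yaw_y -102.75 x [ 0.0068  0.0033 -1.    ] d shares [4.81 0.18 0.  ]
w shares [ 0.01 -0.07  0.06]
d shares in target frame [ 4.81  0.16 -0.02]
F [0.21 0.65 0.53] M [-0.052  0.107  0.052] wid 0.0873 j [ 25.1   1.  -33.8  -0.  -54.7  52.1]
2918 0.08762595114296881
((448.7042236328125, -11.53046989440918), (15.805710792541504, 88.49249267578125), 77.05705261230469)
```

View pics/w2.png

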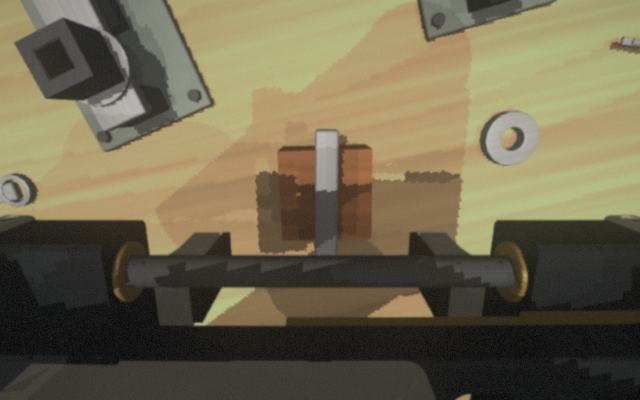

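>>> arm_command:
  plan:
    - {"dx": 0.8,"dy": 0.15,"dz": 0,"wx": 0,"wy": -0.07,"wz": 0.06}
    - {"dx": 1,"dy": 0,"dz": 0,"wx": 0,"wy": 0,"wz": 0}
    - {"dx": 1,"dy": 0,"dz": 0,"wx": 0,"wy": 0,"wz": 0}
    - {"dx": 0.8,"dy": 0,"dz": 0,"wx": 0,"wy": 0,"wz": 0}
    - {"dx": 0.5,"dy": 0,"dz": 0,"wx": 0,"wy": 0,"wz": 0}
    - {"dx": 0.2,"dy": 0,"dz": 0,"wx": 0,"wy": 0,"wz": 0}
    - {"dx": 0,"dy": 0,"dz": 0,"wx": 0,"wy": 0,"wz": 0}

```text
time_s: 4.13
tcp_pos: [0.4446, -0.0046, 0.0884]
eef_rot: [-153.7, 89.1, 13.8]
contact_force: [0.4, 0.3, 0.8]
gripper_width: 0.0882
```

Run:
```python
from h import *
goto([.438,-.0093,.072],-102.8)
```

```text
t 4.13 tcp [ 0.4446 -0.0046  0.0884] yaw_y -102.46 x [ 0.0144  0.0035 -0.9999] d shares [0.82 0.31 0.28]
w shares [ 0.07 -0.17  0.08]
d shares in target frame [0.82 0.3  0.27]
F [0.45 0.34 0.83] M [-0.1    0.031 -0.017] wid 0.0882 j [ 25.1   7.6 -39.6   0.3 -41.9  52.2]
```

>>> arm_command:
  plan:
    - {"dx": 0,"dy": 0.3,"dz": 0.28,"wx": 0.07,"wy": -0.17,"wz": 0.08}
    - {"dx": 0.4,"dy": 0,"dz": 0,"wx": 0,"wy": 0,"wz": 0}
    - {"dx": 0.3,"dy": 0,"dz": 0,"wx": 0,"wy": 0,"wz": 0}
    - {"dx": 0,"dy": 0,"dz": 0,"wx": 0,"wy": 0,"wz": 0}

```text
time_s: 4.47
tcp_pos: [0.4395, -0.0084, 0.0766]
eef_rot: [-139.4, 89.7, 27.9]
contact_force: [0.3, 0.4, 0.1]
gripper_width: 0.0878
```

Run:
```python
from h import *
goto([.438,-.0093,.072],-102.8)
```

```text
t 4.47 tcp [ 0.4395 -0.0084  0.0766] yaw_y -102.77 x [ 0.0039  0.002  -1.    ] d shares [0.23 0.06 0.06]
w shares [ 0.01 -0.04  0.04]
d shares in target frame [0.23 0.06 0.06]
F [0.3  0.42 0.08] M [-0.053  0.098 -0.039] wid 0.0878 j [ 24.8   8.6 -40.4  -0.  -40.7  52.5]
```

>>> arm_command:
  plan:
    - {"dx": 0.23,"dy": 0.06,"dz": 0.06,"wx": 0,"wy": -0.04,"wz": 0.04}
    - {"dx": 0,"dy": 0,"dz": 0,"wx": 0,"wy": 0,"wz": 0}

```text
time_s: 4.63
tcp_pos: [0.4382, -0.0093, 0.0718]
eef_rot: [147.2, 90.0, -45.6]
contact_force: [0.0, -0.2, -0.0]
gripper_width: 0.0876
```

>>> arm_command:
  fingers: 1
  force: 60
  plan:
    - {"dx": 0,"dy": 0,"dz": 0,"wx": 0,"wy": 0,"wz": 0}
    - {"dx": 0,"dy": 0,"dz": 0,"wx": 0,"wy": 0,"wz": 0}
    - {"dx": 0,"dy": 0,"dz": 0,"wx": 0,"wy": 0,"wz": 0}
    - {"dx": 0,"dy": 0,"dz": 0,"wx": 0,"wy": 0,"wz": 0}
    - {"dx": 0,"dy": 0,"dz": 0,"wx": 0,"wy": 0,"wz": 0}
    - {"dx": 0,"dy": 0,"dz": 0,"wx": 0,"wy": 0,"wz": 0}
    - {"dx": 0,"dy": 0,"dz": 0,"wx": 0,"wy": 0,"wz": 0}
    - {"dx": 0,"dy": 0,"dz": 0,"wx": 0,"wy": 0,"wz": 0}

```text
time_s: 5.3
tcp_pos: [0.4386, -0.0093, 0.0722]
eef_rot: [173.4, 89.9, -19.3]
contact_force: [-0.0, -0.5, 0.7]
gripper_width: 0.04
```

Run:
```python
from h import *
goto([.438,-.0093,.072],-102.8)
```

```text
t 5.3 tcp [ 0.4386 -0.0093  0.0722] yaw_y -102.76 x [ 1.e-03 -3.e-04 -1.e+00] d shares [0.01 0.01 0.03]
w shares [ 0.01 -0.01 -0.  ]
d shares in target frame [0.01 0.01 0.03]
F [-0.02 -0.48  0.69] M [-0.016  0.006 -0.018] wid 0.04 j [ 24.8   9.  -40.7   0.1 -40.2  52.4]
```

Still closing; wait more.

>>> arm_command:
  plan:
    - {"dx": 0,"dy": 0,"dz": 0,"wx": 0,"wy": 0,"wz": 0}
    - {"dx": 0,"dy": 0,"dz": 0,"wx": 0,"wy": 0,"wz": 0}
    - {"dx": 0,"dy": 0,"dz": 0,"wx": 0,"wy": 0,"wz": 0}
    - {"dx": 0,"dy": 0,"dz": 0,"wx": 0,"wy": 0,"wz": 0}
    - {"dx": 0,"dy": 0,"dz": 0,"wx": 0,"wy": 0,"wz": 0}
    - {"dx": 0,"dy": 0,"dz": 0,"wx": 0,"wy": 0,"wz": 0}

```text
time_s: 5.8
tcp_pos: [0.4386, -0.0092, 0.0723]
eef_rot: [-172.2, 89.9, -4.9]
contact_force: [-0.2, -0.2, 0.8]
gripper_width: 0.0157
```

Run:
```python
from h import *
goto([.438,-.0093,.072],-102.8)
```

```text
t 5.8 tcp [ 0.4386 -0.0092  0.0723] yaw_y -102.76 x [ 1.2e-03 -1.0e-04 -1.0e+00] d shares [0.02 0.01 0.03]
w shares [ 0.01 -0.01  0.  ]
d shares in target frame [0.02 0.01 0.03]
F [-0.19 -0.19  0.85] M [-0.027  0.022 -0.005] wid 0.0157 j [ 24.8   9.  -40.7   0.1 -40.2  52.4]
```

>>> arm_command:
  plan:
    - {"dx": -0.2,"dy": 0,"dz": 0,"wx": 0,"wy": 0,"wz": 0}
    - {"dx": -0.3,"dy": 0,"dz": 0,"wx": 0,"wy": 0,"wz": 0}
    - {"dx": -0.3,"dy": 0,"dz": 0,"wx": 0,"wy": 0,"wz": 0}
    - {"dx": -0.3,"dy": 0,"dz": 0,"wx": 0,"wy": 0,"wz": 0}
    - {"dx": -0.3,"dy": 0,"dz": 0,"wx": 0,"wy": 0,"wz": 0}
    - {"dx": -0.3,"dy": 0,"dz": 0,"wx": 0,"wy": 0,"wz": 0}
    - {"dx": -0.3,"dy": 0,"dz": 0,"wx": 0,"wy": 0,"wz": 0}

```text
time_s: 6.38
tcp_pos: [0.4369, -0.0098, 0.1149]
eef_rot: [36.9, 89.8, -155.9]
contact_force: [-0.4, -0.1, -2.8]
gripper_width: 0.0155
```

Run:
```python
from h import *
goto([.438,-.0093,.19],-102.8)
```

```text
t 6.38 tcp [ 0.4369 -0.0098  0.1149] yaw_y -102.81 x [-0.0025 -0.0011 -1.    ] d shares [-3.76 -0.03 -0.04]
w shares [-0.    0.03 -0.02]
d shares in target frame [-3.76 -0.04 -0.05]
F [-0.4  -0.08 -2.77] M [ 0.002 -0.07  -0.004] wid 0.0155 j [ 24.8   5.2 -37.8  -0.  -47.2  52.4]
```

>>> arm_command:
  plan:
    - {"dx": -0.8,"dy": 0,"dz": 0,"wx": 0,"wy": 0,"wz": 0}
    - {"dx": -1,"dy": 0.5,"dz": -0.3,"wx": 0,"wy": 0,"wz": 0}
    - {"dx": -1,"dy": 0.8,"dz": -0.6,"wx": 0,"wy": 0,"wz": 0}
    - {"dx": -0.7,"dy": 0.8,"dz": -0.7,"wx": 0,"wy": 0,"wz": 0}
    - {"dx": 0,"dy": 0.8,"dz": -0.7,"wx": 0,"wy": 0,"wz": 0}
    - {"dx": 0,"dy": 0.8,"dz": -0.7,"wx": 0,"wy": 0,"wz": 0}
    - {"dx": 0,"dy": 0.8,"dz": -0.7,"wx": 0,"wy": 0,"wz": 0}
    - {"dx": 0,"dy": 0.8,"dz": -0.7,"wx": 0,"wy": 0,"wz": 0}
    - {"dx": 0,"dy": 0.5,"dz": -0.6,"wx": 0,"wy": 0,"wz": 0}
    - {"dx": 0,"dy": 0,"dz": 0,"wx": 0,"wy": 0,"wz": 0}
    - {"dx": 0,"dy": 0,"dz": 0,"wx": 0,"wy": 0,"wz": 0}

```text
time_s: 7.3
tcp_pos: [0.5118, -0.1516, 0.1973]
eef_rot: [-166.7, 89.7, 0.7]
contact_force: [0.2, -0.3, -2.2]
gripper_width: 0.0156
```

Run:
```python
from h import *
goto([.595,-.171,.19],-102.8)
m=r.camera_model("wrist"); p,d=r.capture("wrist"); save("w3",p)
np.savez("w3.npz",p=p,d=d,R=m["R"],t=m["t"])
C=cloud(m,d); P=C.reshape(-1,3); P=P[np.isfinite(P[:,2])]
s=(abs(P[:,2]-.094)<.006)&(np.hypot(P[:,0]-.594,P[:,1]+.172)<.045); Q=P[s]; print(len(Q),np.median(Q[:,2]))
print(cv2.minAreaRect((Q[:,:2]*1000).astype(np.float32)))
for q in ["socket","screw_mark"]:
    for o in r.spot_point("wrist",q): print(q,o["score"],o["centre"],atz(m,[o["centre"]],.094)[0])
```

```text
t 7.3 tcp [ 0.5118 -0.1516  0.1973] yaw_y -102.67 x [ 5.4e-03  1.0e-04 -1.0e+00] d shares [ 0.39  0.04 -4.27]
w shares [ 0.03 -0.07  0.02]
d shares in target frame [ 0.36  0.03 -4.27]
F [ 0.17 -0.28 -2.24] M [ 0.021  0.154 -0.009] wid 0.0156 j [  4.6   8.9 -20.7   0.  -60.1  72.7]
2125 0.09363543185340267
((595.275390625, -171.37075805664062), (35.66226577758789, 36.222251892089844), 76.60511779785156)
socket 0.58 [323.1, 82.7] [ 0.59634138 -0.17137002  0.094     ]
screw_mark 0.69 [304.8, 59.1] [ 0.6141658  -0.16247967  0.094     ]
```

View pics/w3.png

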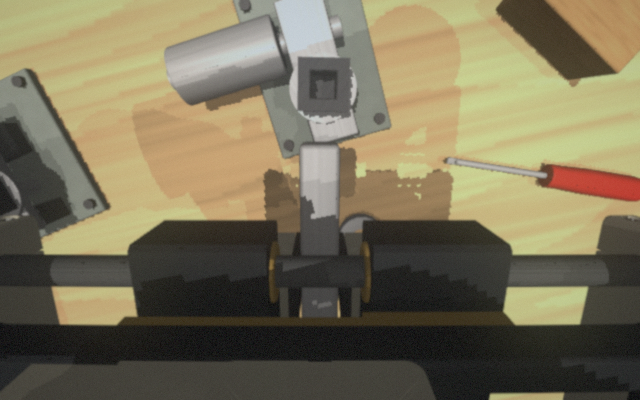

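Run:
```python
from h import *
f=np.load("w3.npz"); m=r.camera_model("wrist"); m["R"]=f["R"]; m["t"]=f["t"]
C=cloud(m,f["d"]); P=C.reshape(-1,3); P=P[np.isfinite(P[:,2])]
t=np.array([.5118,-.1516,.1973])
s=(P[:,2]>.19)&(P[:,2]<.23); Q=P[s]; a=np.radians(-12.7)
u=(Q-t)[:,:2]@np.array([np.cos(a),np.sin(a)]); v=(Q-t)[:,:2]@np.array([-np.sin(a),np.cos(a)])
k=(abs(v)<.012)&(u>.025)&(u<.07); print(k.sum(),np.median(Q[k,2]),np.percentile(u[k],[1,50,99]),np.percentile(v[k],[2,50,98]))
print(cv2.minAreaRect((Q[k][:,:2]*1000).astype(np.float32)))
```

```text
3068 0.21268982330280076 [0.0254215  0.04094313 0.05474261] [-0.00585005  0.00182155  0.00928833]
((551.1339721679688, -158.6727294921875), (15.896705627441406, 29.93239974975586), 77.91812133789062)
```

>>> arm_command:
  plan:
    - {"dx": 0,"dy": 0,"dz": -0.7,"wx": 0.05,"wy": -0.05,"wz": 0.02}
    - {"dx": 0,"dy": 0.03,"dz": -0.9,"wx": 0,"wy": 0,"wz": 0}
    - {"dx": 0,"dy": 0.03,"dz": -0.9,"wx": 0,"wy": 0,"wz": 0}
    - {"dx": 0,"dy": 0.03,"dz": -0.7,"wx": 0,"wy": 0,"wz": 0}
    - {"dx": 0,"dy": 0,"dz": -0.4,"wx": 0,"wy": 0,"wz": 0}
    - {"dx": 0,"dy": 0,"dz": -0.1,"wx": 0,"wy": 0,"wz": 0}
    - {"dx": 0,"dy": 0,"dz": 0,"wx": 0,"wy": 0,"wz": 0}
    - {"dx": 0,"dy": 0,"dz": 0,"wx": 0,"wy": 0,"wz": 0}

```text
time_s: 8.12
tcp_pos: [0.5824, -0.1633, 0.1989]
eef_rot: [-116.2, 89.9, 51.4]
contact_force: [-0.2, -0.1, -2.7]
gripper_width: 0.0158
```

Run:
```python
from h import *
goto([.5947,-.1728,.162],-103)
```

```text
t 8.12 tcp [ 0.5824 -0.1633  0.1989] yaw_y -102.42 x [ 9.0e-04  1.1e-03 -1.0e+00] d shares [ 1.84  0.33 -0.7 ]
w shares [ 0.13 -0.01  0.02]
d shares in target frame [ 1.84  0.32 -0.71]
F [-0.22 -0.07 -2.74] M [-0.038  0.003 -0.041] wid 0.0158 j [  2.8  15.6 -11.7  -0.1 -62.7  74.8]
```

>>> arm_command:
  plan:
    - {"dx": 0,"dy": 0.2,"dz": -0.5,"wx": 0.12,"wy": 0,"wz": 0.02}
    - {"dx": 0.4,"dy": 0.12,"dz": -0.2,"wx": 0,"wy": 0,"wz": 0}
    - {"dx": 0.7,"dy": 0,"dz": 0,"wx": 0,"wy": 0,"wz": 0}
    - {"dx": 0.5,"dy": 0,"dz": 0,"wx": 0,"wy": 0,"wz": 0}
    - {"dx": 0,"dy": 0,"dz": 0,"wx": 0,"wy": 0,"wz": 0}
    - {"dx": 0,"dy": 0,"dz": 0,"wx": 0,"wy": 0,"wz": 0}

```text
time_s: 8.62
tcp_pos: [0.5937, -0.1729, 0.1654]
eef_rot: [-175.1, 89.9, -8.1]
contact_force: [0.4, 0.3, -2.5]
gripper_width: 0.0155
```

Run:
```python
from h import *
goto([.5947,-.1728,.154],-103)
for n in ("scene","top"):
    p,d=r.capture(n); save(n+"4",p,(200,120,160,120) if n=="scene" else (310,110,160,120),5)
```

```text
t 8.62 tcp [ 0.5937 -0.1729  0.1654] yaw_y -103.0 x [ 1.2e-03 -2.0e-04 -1.0e+00] d shares [ 0.57 -0.02 -0.05]
w shares [ 0.   -0.02  0.  ]
d shares in target frame [ 0.57 -0.02 -0.05]
F [ 0.45  0.33 -2.5 ] M [-0.088 -0.011 -0.038] wid 0.0155 j [  1.8  18.3 -12.5   0.  -59.1  75.2]
```

View pics/scene4.png

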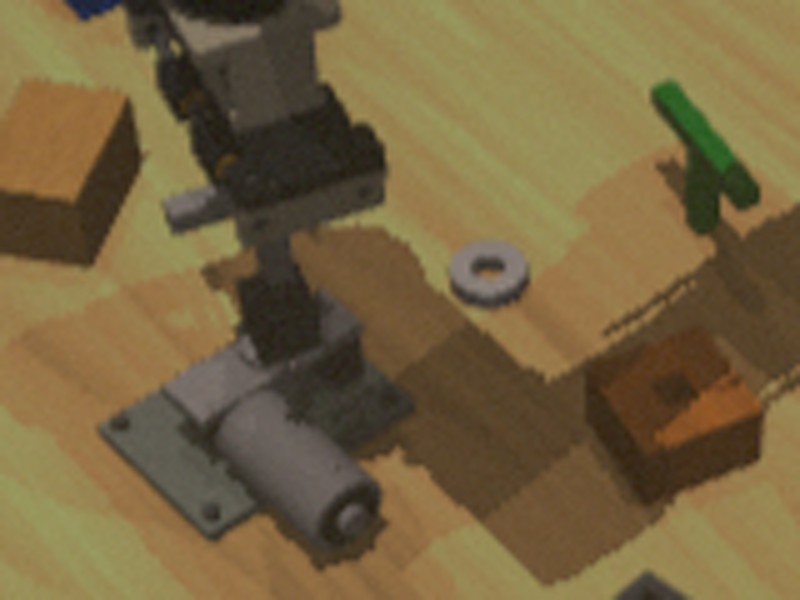

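>>> arm_command:
  plan:
    - {"dx": 0.3,"dy": 0,"dz": -0.05,"wx": 0,"wy": 0,"wz": 0}
    - {"dx": 0.25,"dy": 0,"dz": 0,"wx": 0,"wy": 0,"wz": 0}
    - {"dx": 0.2,"dy": 0,"dz": 0,"wx": 0,"wy": 0,"wz": 0}
    - {"dx": 0,"dy": 0,"dz": 0,"wx": 0,"wy": 0,"wz": 0}

```text
time_s: 9.05
tcp_pos: [0.5958, -0.1731, 0.1511]
eef_rot: [-169.6, 89.7, -2.6]
contact_force: [-0.2, -0.7, -3.1]
gripper_width: 0.0158
```

Run:
```python
from h import *
goto([.5947,-.1728,.1243],-103)
```

```text
t 9.05 tcp [ 0.5958 -0.1731  0.1511] yaw_y -102.98 x [ 4.7e-03 -2.0e-04 -1.0e+00] d shares [ 1.34 -0.    0.06]
w shares [ 0.   -0.06  0.01]
d shares in target frame [ 1.34 -0.    0.06]
F [-0.17 -0.66 -3.05] M [-0.029  0.106 -0.046] wid 0.0158 j [  1.8  19.1 -13.4   0.  -57.2  75.2]
```

>>> arm_command:
  plan:
    - {"dx": 0.2,"dy": 0,"dz": 0.05,"wx": 0,"wy": -0.05,"wz": 0}
    - {"dx": 0.2,"dy": 0,"dz": 0,"wx": 0,"wy": 0,"wz": 0}
    - {"dx": 0.2,"dy": 0,"dz": 0,"wx": 0,"wy": 0,"wz": 0}
    - {"dx": 0.15,"dy": 0,"dz": 0,"wx": 0,"wy": 0,"wz": 0}
    - {"dx": 0,"dy": 0,"dz": 0,"wx": 0,"wy": 0,"wz": 0}

```text
time_s: 9.47
tcp_pos: [0.5948, -0.1728, 0.1345]
eef_rot: [-102.8, 90.0, 64.2]
contact_force: [-0.6, -0.2, -3.0]
gripper_width: 0.0161
```

Run:
```python
from h import *
goto([.5947,-.1728,.1243],-103)
```

```text
t 9.47 tcp [ 0.5948 -0.1728  0.1345] yaw_y -102.97 x [ 4.e-04  7.e-04 -1.e+00] d shares [0.51 0.   0.  ]
w shares [ 0.01 -0.    0.01]
d shares in target frame [0.51 0.   0.  ]
F [-0.59 -0.16 -3.04] M [-0.005  0.04  -0.018] wid 0.0161 j [  1.8  20.1 -14.4  -0.  -55.5  75.2]
```

>>> arm_command:
  plan:
    - {"dx": 0.18,"dy": 0,"dz": 0,"wx": 0,"wy": 0,"wz": 0}
    - {"dx": 0.15,"dy": 0,"dz": 0,"wx": 0,"wy": 0,"wz": 0}
    - {"dx": 0.12,"dy": 0,"dz": 0,"wx": 0,"wy": 0,"wz": 0}
    - {"dx": 0,"dy": 0,"dz": 0,"wx": 0,"wy": 0,"wz": 0}

```text
time_s: 9.8
tcp_pos: [0.5948, -0.1728, 0.1244]
eef_rot: [-103.3, 90.0, 63.7]
contact_force: [-0.4, -0.5, -1.6]
gripper_width: 0.0158
```

Run:
```python
from h import *
goto([.5947,-.1728,.1243],-103)
```

```text
t 9.8 tcp [ 0.5948 -0.1728  0.1244] yaw_y -102.96 x [ 3.e-04  6.e-04 -1.e+00] d shares [0.01 0.   0.01]
w shares [ 0.01 -0.    0.01]
d shares in target frame [0.01 0.   0.01]
F [-0.43 -0.54 -1.65] M [-0.002  0.091 -0.009] wid 0.0158 j [  1.8  20.7 -15.   -0.  -54.3  75.2]
```

>>> arm_command:
  plan:
    - {"dx": 0,"dy": 0,"dz": 0,"wx": 0.3,"wy": 0,"wz": 0}
    - {"dx": 0,"dy": 0,"dz": 0,"wx": 0.3,"wy": 0,"wz": 0}
    - {"dx": 0,"dy": 0,"dz": 0,"wx": 0.3,"wy": 0,"wz": 0}
    - {"dx": 0,"dy": 0,"dz": 0,"wx": 0.3,"wy": 0,"wz": 0}
    - {"dx": 0,"dy": 0,"dz": 0,"wx": 0.3,"wy": 0,"wz": 0}
    - {"dx": 0,"dy": 0,"dz": 0,"wx": 0,"wy": 0,"wz": 0}

```text
time_s: 10.3
tcp_pos: [0.5953, -0.1729, 0.1251]
eef_rot: [-140.0, 89.9, 19.3]
contact_force: [-0.8, 0.1, -3.0]
gripper_width: 0.0156
```

```bash
cat > q.py <<'E'
from h import *
goto([.5948,-.1728,.1240])
E
python3 q.py
```

```text
t 10.3 tcp [ 0.5953 -0.1729  0.1251] yaw_y -110.63 x [ 1.4e-03  5.0e-04 -1.0e+00] d shares [0.05 0.01 0.02]
F [-0.8   0.08 -3.01] M [ 0.094  0.126 -0.029] wid 0.0156 j [  1.8  20.6 -14.9  -0.  -54.4  67.6]
```

>>> arm_command:
  plan:
    - {"dx": 0.05,"dy": 0,"dz": 0,"wx": 0.25,"wy": 0,"wz": 0}
    - {"dx": 0,"dy": 0,"dz": 0,"wx": 0.25,"wy": 0,"wz": 0}
    - {"dx": 0,"dy": 0,"dz": 0,"wx": 0,"wy": 0,"wz": 0}

```text
time_s: 10.55
tcp_pos: [0.5951, -0.1727, 0.1244]
eef_rot: [-132.0, 89.9, 24.8]
contact_force: [-0.7, 0.4, -3.0]
gripper_width: 0.0159
```

```bash
python3 q.py
```

```text
t 10.55 tcp [ 0.5951 -0.1727  0.1244] yaw_y -113.18 x [ 1.5e-03  7.0e-04 -1.0e+00] d shares [0.02 0.01 0.01]
F [-0.65  0.37 -2.99] M [0.039 0.047 0.069] wid 0.0159 j [  1.8  20.6 -15.   -0.  -54.3  65. ]
```

>>> arm_command:
  plan:
    - {"dx": 0.02,"dy": 0,"dz": 0,"wx": 0.25,"wy": 0,"wz": 0}
    - {"dx": 0,"dy": 0,"dz": 0,"wx": 0.2,"wy": 0,"wz": 0}
    - {"dx": 0,"dy": 0,"dz": 0,"wx": 0,"wy": 0,"wz": 0}

```text
time_s: 10.8
tcp_pos: [0.5951, -0.1727, 0.1243]
eef_rot: [-135.8, 89.9, 18.7]
contact_force: [-0.5, 0.2, -2.0]
gripper_width: 0.0157
```

```bash
python3 q.py
```

```text
t 10.8 tcp [ 0.5951 -0.1727  0.1243] yaw_y -115.46 x [ 1.7e-03  6.0e-04 -1.0e+00] d shares [0.02 0.01 0.01]
F [-0.53  0.24 -2.01] M [ 0.047  0.134 -0.006] wid 0.0157 j [  1.8  20.6 -15.   -0.  -54.2  62.7]
```

>>> arm_command:
  plan:
    - {"dx": 0.02,"dy": 0,"dz": 0,"wx": 0.25,"wy": 0,"wz": 0}
    - {"dx": 0,"dy": 0,"dz": 0,"wx": 0.25,"wy": 0,"wz": 0}
    - {"dx": 0,"dy": 0,"dz": 0,"wx": 0,"wy": 0,"wz": 0}

```text
time_s: 11.05
tcp_pos: [0.5952, -0.1728, 0.1243]
eef_rot: [-139.6, 89.9, 12.4]
contact_force: [-1.1, 1.1, -1.7]
gripper_width: 0.0157
```

```bash
python3 q.py
```

```text
t 11.05 tcp [ 0.5952 -0.1728  0.1243] yaw_y -117.99 x [ 1.9e-03  4.0e-04 -1.0e+00] d shares [0.02 0.01 0.02]
F [-1.12  1.1  -1.69] M [0.178 0.294 0.057] wid 0.0157 j [  1.8  20.6 -15.   -0.  -54.2  60.2]
```

>>> arm_command:
  plan:
    - {"dx": 0,"dy": 0,"dz": 0,"wx": 0.25,"wy": 0,"wz": 0}
    - {"dx": 0,"dy": 0,"dz": 0,"wx": 0.25,"wy": 0,"wz": 0}
    - {"dx": 0,"dy": 0,"dz": 0,"wx": 0,"wy": 0,"wz": 0}

```text
time_s: 11.3
tcp_pos: [0.5952, -0.1728, 0.1243]
eef_rot: [-137.6, 89.9, 11.9]
contact_force: [-1.5, 1.5, -0.2]
gripper_width: 0.0154
```

```bash
python3 q.py
```

```text
t 11.3 tcp [ 0.5952 -0.1728  0.1243] yaw_y -120.54 x [ 1.9e-03  4.0e-04 -1.0e+00] d shares [0.02 0.01 0.02]
F [-1.47  1.46 -0.15] M [0.227 0.444 0.066] wid 0.0154 j [  1.8  20.6 -15.   -0.  -54.2  57.6]
```

>>> arm_command:
  plan:
    - {"dx": 0,"dy": -0.01,"dz": 0.03,"wx": 0.25,"wy": 0,"wz": 0}
    - {"dx": 0,"dy": 0,"dz": 0,"wx": 0.25,"wy": 0,"wz": 0}
    - {"dx": 0,"dy": 0,"dz": 0,"wx": 0,"wy": 0,"wz": 0}

```text
time_s: 11.55
tcp_pos: [0.5951, -0.1727, 0.1243]
eef_rot: [-152.2, 89.9, -5.3]
contact_force: [-1.0, 1.1, -0.7]
gripper_width: 0.0157
```

```bash
python3 q.py
```

```text
t 11.55 tcp [ 0.5951 -0.1727  0.1243] yaw_y -123.08 x [ 2.6e-03 -2.0e-04 -1.0e+00] d shares [0.02 0.01 0.01]
F [-1.04  1.09 -0.7 ] M [0.142 0.302 0.033] wid 0.0157 j [  1.9  20.6 -15.1   0.  -54.1  55. ]
```

>>> arm_command:
  plan:
    - {"dx": 0,"dy": 0,"dz": 0.03,"wx": 0.28,"wy": -0.02,"wz": 0}
    - {"dx": 0,"dy": 0,"dz": 0,"wx": 0.28,"wy": 0,"wz": 0}
    - {"dx": 0,"dy": 0,"dz": 0,"wx": 0,"wy": 0,"wz": 0}

```text
time_s: 11.8
tcp_pos: [0.5951, -0.1727, 0.1244]
eef_rot: [-135.6, 89.9, 8.5]
contact_force: [-0.2, -0.6, -1.8]
gripper_width: 0.0154
```

```bash
python3 q.py
```

```text
t 11.8 tcp [ 0.5951 -0.1727  0.1244] yaw_y -125.93 x [ 2.e-03  3.e-04 -1.e+00] d shares [0.02 0.01 0.01]
F [-0.18 -0.65 -1.77] M [-0.137  0.138 -0.002] wid 0.0154 j [  1.8  20.6 -15.   -0.  -54.2  52.2]
```

>>> arm_command:
  plan:
    - {"dx": 0,"dy": 0,"dz": 0,"wx": 0.28,"wy": 0,"wz": 0}
    - {"dx": 0,"dy": 0,"dz": 0,"wx": 0.28,"wy": 0,"wz": 0}
    - {"dx": 0,"dy": 0,"dz": 0,"wx": 0,"wy": 0,"wz": 0}

```text
time_s: 12.05
tcp_pos: [0.5951, -0.1727, 0.1244]
eef_rot: [-130.8, 89.9, 10.4]
contact_force: [-0.4, -1.3, -1.8]
gripper_width: 0.0154
```

```bash
python3 q.py
```

```text
t 12.05 tcp [ 0.5951 -0.1727  0.1244] yaw_y -128.79 x [ 1.9e-03  4.0e-04 -1.0e+00] d shares [0.02 0.01 0.01]
F [-0.39 -1.25 -1.83] M [-0.305  0.035 -0.007] wid 0.0154 j [  1.8  20.6 -15.   -0.  -54.2  49.4]
```

>>> arm_command:
  plan:
    - {"dx": 0,"dy": 0,"dz": 0,"wx": 0.28,"wy": 0,"wz": 0}
    - {"dx": 0,"dy": 0,"dz": 0,"wx": 0.28,"wy": 0,"wz": 0}
    - {"dx": 0,"dy": 0,"dz": 0,"wx": 0,"wy": 0,"wz": 0}

```text
time_s: 12.3
tcp_pos: [0.5951, -0.1727, 0.1244]
eef_rot: [-133.2, 89.9, 5.2]
contact_force: [-0.7, -0.7, -1.6]
gripper_width: 0.0156
```

```bash
python3 q.py
```

```text
t 12.3 tcp [ 0.5951 -0.1727  0.1244] yaw_y -131.61 x [ 1.9e-03  2.0e-04 -1.0e+00] d shares [0.02 0.01 0.01]
F [-0.74 -0.65 -1.56] M [-0.287  0.071  0.176] wid 0.0156 j [  1.8  20.6 -15.1  -0.  -54.2  46.6]
```

>>> arm_command:
  plan:
    - {"dx": 0,"dy": 0,"dz": 0,"wx": 0.15,"wy": 0,"wz": 0}
    - {"dx": 0,"dy": 0,"dz": 0,"wx": 0,"wy": 0,"wz": 0}

```text
time_s: 12.47
tcp_pos: [0.5951, -0.1727, 0.1244]
eef_rot: [-135.9, 89.9, 1.7]
contact_force: [0.6, -1.1, -2.0]
gripper_width: 0.0161
```

```bash
python3 q.py
```

```text
t 12.47 tcp [ 0.5951 -0.1727  0.1244] yaw_y -132.35 x [ 1.8e-03  1.0e-04 -1.0e+00] d shares [0.02 0.01 0.01]
F [ 0.57 -1.14 -1.97] M [-0.376 -0.021  0.256] wid 0.0161 j [  1.8  20.6 -15.1   0.  -54.2  45.8]
```

>>> arm_command:
  plan:
    - {"dx": 0,"dy": 0,"dz": 0,"wx": 0.2,"wy": 0,"wz": 0}
    - {"dx": 0,"dy": 0,"dz": 0,"wx": 0,"wy": 0,"wz": 0}

```text
time_s: 12.63
tcp_pos: [0.5951, -0.1727, 0.1244]
eef_rot: [-140.7, 89.9, -4.1]
contact_force: [0.7, -0.5, -2.1]
gripper_width: 0.0154
```

```bash
python3 q.py
```

```text
t 12.63 tcp [ 0.5951 -0.1727  0.1244] yaw_y -133.32 x [ 1.7e-03 -1.0e-04 -1.0e+00] d shares [0.02 0.01 0.01]
F [ 0.68 -0.52 -2.07] M [-0.33   0.027  0.445] wid 0.0154 j [  1.9  20.6 -15.1   0.  -54.2  44.8]
```

>>> arm_command:
  plan:
    - {"dx": 0,"dy": 0,"dz": 0,"wx": 0.14,"wy": 0,"wz": 0}
    - {"dx": 0,"dy": 0,"dz": 0,"wx": 0,"wy": 0,"wz": 0}

```text
time_s: 12.8
tcp_pos: [0.5951, -0.1727, 0.1244]
eef_rot: [-144.9, 89.9, -8.9]
contact_force: [0.8, -0.6, -0.9]
gripper_width: 0.0156
```

```bash
python3 q.py
```

```text
t 12.8 tcp [ 0.5951 -0.1727  0.1244] yaw_y -134.0 x [ 1.7e-03 -3.0e-04 -1.0e+00] d shares [0.02 0.01 0.01]
F [ 0.82 -0.63 -0.95] M [-0.305 -0.003  0.473] wid 0.0156 j [  1.9  20.6 -15.1   0.  -54.2  44.1]
```

>>> arm_command:
  plan:
    - {"dx": 0,"dy": 0,"dz": 0,"wx": 0.03,"wy": 0,"wz": 0}

```text
time_s: 12.88
tcp_pos: [0.5951, -0.1727, 0.1243]
eef_rot: [-147.7, 89.9, -11.9]
contact_force: [-0.2, -0.9, -2.0]
gripper_width: 0.0158
```

```bash
python3 q.py; python3 -c "
from h import *
for i in range(3): print(r.get_state()['moment'][2], r.get_state()['joint_torque'][5])"
```

```text
t 12.88 tcp [ 0.5951 -0.1727  0.1243] yaw_y -134.13 x [ 1.6e-03 -3.0e-04 -1.0e+00] d shares [0.02 0.01 0.01]
F [-0.23 -0.92 -1.97] M [-0.399  0.012  0.518] wid 0.0158 j [  1.9  20.6 -15.1   0.  -54.2  44. ]
0.5182219096262619 -0.4181541223078966
0.5182219096262619 -0.4181541223078966
0.5182219096262619 -0.4181541223078966
```

>>> arm_command:
  plan:
    - {"dx": 0,"dy": 0,"dz": 0,"wx": 0.12,"wy": 0,"wz": 0}
    - {"dx": 0,"dy": 0,"dz": 0,"wx": 0,"wy": 0,"wz": 0}

```text
time_s: 13.05
tcp_pos: [0.5951, -0.1727, 0.1244]
eef_rot: [-150.6, 89.9, -15.3]
contact_force: [-0.3, -0.7, -2.2]
gripper_width: 0.0156
```

```bash
echo 'print("tq6",r.get_state()["joint_torque"][5])'>>q.py; python3 q.py
```

```text
t 13.05 tcp [ 0.5951 -0.1727  0.1244] yaw_y -134.72 x [ 1.6e-03 -4.0e-04 -1.0e+00] d shares [0.02 0.01 0.01]
F [-0.27 -0.71 -2.16] M [-0.342  0.008  0.517] wid 0.0156 j [  1.9  20.6 -15.1   0.  -54.2  43.4]
tq6 -0.6548507697880268
```

>>> arm_command:
  plan:
    - {"dx": 0,"dy": 0,"dz": 0,"wx": 0,"wy": 0,"wz": 0}

```text
time_s: 13.13
tcp_pos: [0.5951, -0.1727, 0.1243]
eef_rot: [-152.1, 89.9, -16.8]
contact_force: [-0.1, -0.5, -1.1]
gripper_width: 0.0157
```

```bash
python3 q.py
```

```text
t 13.13 tcp [ 0.5951 -0.1727  0.1243] yaw_y -134.71 x [ 1.5e-03 -5.0e-04 -1.0e+00] d shares [0.02 0.01 0.01]
F [-0.11 -0.51 -1.14] M [-0.341  0.006  0.544] wid 0.0157 j [  1.9  20.6 -15.1   0.  -54.2  43.4]
tq6 -0.556875430047512
```

>>> arm_command:
  plan:
    - {"dx": 0,"dy": 0,"dz": 0,"wx": 0,"wy": 0,"wz": 0}

```text
time_s: 13.22
tcp_pos: [0.5951, -0.1727, 0.1243]
eef_rot: [-153.7, 89.9, -18.4]
contact_force: [0.4, -1.2, -2.1]
gripper_width: 0.0154
```

```bash
python3 q.py
```

```text
t 13.22 tcp [ 0.5951 -0.1727  0.1243] yaw_y -134.71 x [ 1.5e-03 -5.0e-04 -1.0e+00] d shares [0.02 0.01 0.01]
F [ 0.39 -1.18 -2.09] M [-0.344 -0.019  0.529] wid 0.0154 j [  1.9  20.6 -15.1   0.  -54.2  43.4]
tq6 -0.5452193319797516
```

>>> arm_command:
  plan:
    - {"dx": 0,"dy": 0,"dz": 0,"wx": 0,"wy": 0,"wz": 0}

```text
time_s: 13.3
tcp_pos: [0.5951, -0.1727, 0.1243]
eef_rot: [-154.1, 89.9, -18.8]
contact_force: [-0.2, -0.4, -1.2]
gripper_width: 0.0154
```

```bash
python3 q.py
```

```text
t 13.3 tcp [ 0.5951 -0.1727  0.1243] yaw_y -134.7 x [ 1.5e-03 -5.0e-04 -1.0e+00] d shares [0.02 0.01 0.01]
F [-0.24 -0.41 -1.21] M [-0.36  -0.004  0.483] wid 0.0154 j [  1.9  20.6 -15.1   0.  -54.2  43.4]
tq6 -0.5325205810368061
```

>>> arm_command:
  plan:
    - {"dx": 0,"dy": 0,"dz": 0,"wx": 0.1,"wy": 0,"wz": 0}
    - {"dx": 0,"dy": 0,"dz": 0,"wx": 0.01,"wy": 0,"wz": 0}

```text
time_s: 13.47
tcp_pos: [0.5951, -0.1727, 0.1244]
eef_rot: [-154.2, 89.9, -19.5]
contact_force: [0.2, -0.6, -2.1]
gripper_width: 0.0155
```

```bash
python3 q.py
```

```text
t 13.47 tcp [ 0.5951 -0.1727  0.1244] yaw_y -135.24 x [ 1.5e-03 -5.0e-04 -1.0e+00] d shares [0.02 0.01 0.01]
F [ 0.18 -0.63 -2.07] M [-0.345  0.028  0.554] wid 0.0155 j [  1.9  20.6 -15.1   0.  -54.2  42.9]
tq6 -0.6566381268203259
```

>>> arm_command:
  plan:
    - {"dx": 0,"dy": 0,"dz": 0,"wx": 0,"wy": 0,"wz": 0}

```text
time_s: 13.55
tcp_pos: [0.5951, -0.1727, 0.1244]
eef_rot: [-156.2, 89.9, -21.4]
contact_force: [-0.4, -1.9, -1.6]
gripper_width: 0.0154
```

```bash
python3 q.py
```

```text
t 13.55 tcp [ 0.5951 -0.1727  0.1244] yaw_y -135.24 x [ 1.5e-03 -6.0e-04 -1.0e+00] d shares [0.02 0.01 0.01]
F [-0.43 -1.95 -1.58] M [-0.329  0.076  0.593] wid 0.0154 j [  1.9  20.6 -15.1   0.  -54.2  42.9]
tq6 -0.6199645064771175
```

>>> arm_command:
  plan:
    - {"dx": 0,"dy": 0,"dz": 0,"wx": 0,"wy": 0,"wz": 0}
    - {"dx": 0,"dy": 0,"dz": 0,"wx": 0,"wy": 0,"wz": 0}
    - {"dx": 0,"dy": 0,"dz": 0,"wx": 0,"wy": 0,"wz": 0}
    - {"dx": 0,"dy": 0,"dz": 0,"wx": 0,"wy": 0,"wz": 0}

```text
time_s: 13.88
tcp_pos: [0.5951, -0.1727, 0.1243]
eef_rot: [-156.9, 89.9, -22.1]
contact_force: [-0.0, -0.8, -1.6]
gripper_width: 0.0157
```

```bash
python3 q.py
```

```text
t 13.88 tcp [ 0.5951 -0.1727  0.1243] yaw_y -135.23 x [ 1.4e-03 -6.0e-04 -1.0e+00] d shares [0.02 0.01 0.01]
F [-0.03 -0.79 -1.65] M [-0.325 -0.013  0.654] wid 0.0157 j [  1.9  20.6 -15.1   0.  -54.2  42.9]
tq6 -0.590949822217226
```

>>> arm_command:
  plan:
    - {"dx": 0,"dy": 0,"dz": 0,"wx": 0,"wy": 0,"wz": 0}
    - {"dx": 0,"dy": 0,"dz": 0,"wx": 0,"wy": 0,"wz": 0}
    - {"dx": 0,"dy": 0,"dz": 0,"wx": 0,"wy": 0,"wz": 0}
    - {"dx": 0,"dy": 0,"dz": 0,"wx": 0,"wy": 0,"wz": 0}

```text
time_s: 14.22
tcp_pos: [0.5951, -0.1727, 0.1244]
eef_rot: [-157.1, 89.9, -22.4]
contact_force: [0.3, -1.4, -2.1]
gripper_width: 0.0156
```

```bash
python3 q.py
```

```text
t 14.22 tcp [ 0.5951 -0.1727  0.1244] yaw_y -135.22 x [ 1.5e-03 -6.0e-04 -1.0e+00] d shares [0.02 0.01 0.01]
F [ 0.28 -1.42 -2.06] M [-0.359 -0.019  0.598] wid 0.0156 j [  1.9  20.6 -15.1   0.  -54.2  42.9]
tq6 -0.5897382460534573
```

>>> arm_command:
  plan:
    - {"dx": 0,"dy": 0,"dz": 0,"wx": 0.01,"wy": 0,"wz": 0}
    - {"dx": 0,"dy": 0,"dz": 0,"wx": 0,"wy": 0,"wz": 0}
    - {"dx": 0,"dy": 0,"dz": 0,"wx": 0,"wy": 0,"wz": 0}
    - {"dx": 0,"dy": 0,"dz": 0,"wx": 0,"wy": 0,"wz": 0}
    - {"dx": 0,"dy": 0,"dz": 0,"wx": 0,"wy": 0,"wz": 0}
    - {"dx": 0,"dy": 0,"dz": 0,"wx": 0,"wy": 0,"wz": 0}
    - {"dx": 0,"dy": 0,"dz": 0,"wx": 0,"wy": 0,"wz": 0}
    - {"dx": 0,"dy": 0,"dz": 0,"wx": 0,"wy": 0,"wz": 0}
    - {"dx": 0,"dy": 0,"dz": 0,"wx": 0,"wy": 0,"wz": 0}
    - {"dx": 0,"dy": 0,"dz": 0,"wx": 0,"wy": 0,"wz": 0}

```text
time_s: 15.05
tcp_pos: [0.5951, -0.1727, 0.1244]
eef_rot: [-157.8, 89.9, -23.1]
contact_force: [0.6, -1.0, -0.2]
gripper_width: 0.0155
```

```bash
python3 q.py
```

```text
t 15.05 tcp [ 0.5951 -0.1727  0.1244] yaw_y -135.28 x [ 1.5e-03 -6.0e-04 -1.0e+00] d shares [0.02 0.01 0.01]
F [ 0.65 -1.04 -0.2 ] M [-0.387  0.026  0.588] wid 0.0155 j [  1.9  20.6 -15.1   0.  -54.2  42.8]
tq6 -0.5963968858122826
```

>>> arm_command:
  plan:
    - {"dx": 0,"dy": 0,"dz": 0,"wx": 0,"wy": 0,"wz": 0}
    - {"dx": 0,"dy": 0,"dz": 0,"wx": 0,"wy": 0,"wz": 0}
    - {"dx": 0,"dy": 0,"dz": 0,"wx": 0,"wy": 0,"wz": 0}
    - {"dx": 0,"dy": 0,"dz": 0,"wx": 0,"wy": 0,"wz": 0}
    - {"dx": 0,"dy": 0,"dz": 0,"wx": 0,"wy": 0,"wz": 0}
    - {"dx": 0,"dy": 0,"dz": 0,"wx": 0,"wy": 0,"wz": 0}
    - {"dx": 0,"dy": 0,"dz": 0,"wx": 0,"wy": 0,"wz": 0}
    - {"dx": 0,"dy": 0,"dz": 0,"wx": 0,"wy": 0,"wz": 0}
    - {"dx": 0,"dy": 0,"dz": 0,"wx": 0,"wy": 0,"wz": 0}
    - {"dx": 0,"dy": 0,"dz": 0,"wx": 0,"wy": 0,"wz": 0}

```text
time_s: 15.88
tcp_pos: [0.5951, -0.1727, 0.1244]
eef_rot: [-156.6, 89.9, -21.9]
contact_force: [-1.0, -0.2, -2.6]
gripper_width: 0.0157
```

```bash
python3 q.py
```

```text
t 15.88 tcp [ 0.5951 -0.1727  0.1244] yaw_y -135.27 x [ 1.5e-03 -6.0e-04 -1.0e+00] d shares [0.02 0.01 0.01]
F [-0.99 -0.17 -2.59] M [-0.352  0.04   0.649] wid 0.0157 j [  1.9  20.6 -15.1   0.  -54.2  42.8]
tq6 -0.5963253043591976
```

>>> arm_command:
  plan:
    - {"dx": 0,"dy": 0,"dz": 0,"wx": -0.4,"wy": 0,"wz": 0}
    - {"dx": 0,"dy": 0,"dz": 0,"wx": -0.5,"wy": 0,"wz": 0}
    - {"dx": 0,"dy": 0,"dz": 0,"wx": -0.5,"wy": 0,"wz": 0}
    - {"dx": 0,"dy": 0,"dz": 0,"wx": -0.5,"wy": 0,"wz": 0}
    - {"dx": 0,"dy": 0,"dz": 0,"wx": 0,"wy": 0,"wz": 0}
    - {"dx": 0,"dy": 0,"dz": 0,"wx": 0,"wy": 0,"wz": 0}

```text
time_s: 16.38
tcp_pos: [0.5951, -0.1725, 0.1243]
eef_rot: [-124.2, 89.9, 19.2]
contact_force: [0.3, -0.4, -2.2]
gripper_width: 0.0151
```

```bash
python3 q.py
```

```text
t 16.38 tcp [ 0.5951 -0.1725  0.1243] yaw_y -126.52 x [ 2.2e-03  8.0e-04 -1.0e+00] d shares [0.02 0.02 0.  ]
F [ 0.35 -0.37 -2.23] M [-0.225  0.023 -0.073] wid 0.0151 j [  1.8  20.6 -15.   -0.  -54.2  51.7]
tq6 0.20325444638729095
```

>>> arm_command:
  plan:
    - {"dx": -0.25,"dy": 0,"dz": 0,"wx": 0,"wy": -0.03,"wz": 0}
    - {"dx": -0.3,"dy": 0,"dz": 0,"wx": 0,"wy": 0,"wz": 0}
    - {"dx": -0.3,"dy": 0,"dz": 0,"wx": 0,"wy": 0,"wz": 0}
    - {"dx": -0.3,"dy": 0,"dz": 0,"wx": 0,"wy": 0,"wz": 0}
    - {"dx": -0.3,"dy": 0,"dz": 0,"wx": 0,"wy": 0,"wz": 0}
    - {"dx": 0,"dy": 0,"dz": 0,"wx": 0,"wy": 0,"wz": 0}

```text
time_s: 16.88
tcp_pos: [0.5956, -0.1724, 0.1564]
eef_rot: [-69.4, 89.8, 73.8]
contact_force: [1.0, 1.1, -3.5]
gripper_width: 0.0156
```

```bash
python3 q.py
```

```text
t 16.88 tcp [ 0.5956 -0.1724  0.1564] yaw_y -126.83 x [ 9.0e-04  2.9e-03 -1.0e+00] d shares [1.62 0.04 0.02]
F [ 0.98  1.09 -3.46] M [-0.001 -0.093  0.04 ] wid 0.0156 j [  1.8  19.  -12.7  -0.2 -58.2  51.5]
tq6 -0.0036330222064862028
```

>>> arm_command:
  plan:
    - {"dx": -0.6,"dy": 0,"dz": 0,"wx": 0,"wy": 0,"wz": 0.04}
    - {"dx": -0.8,"dy": 0,"dz": 0,"wx": 0,"wy": 0,"wz": 0}
    - {"dx": -0.4,"dy": 0,"dz": 0,"wx": 0,"wy": 0,"wz": 0}
    - {"dx": 0,"dy": 0,"dz": 0,"wx": 0,"wy": 0,"wz": 0}

```text
time_s: 17.22
tcp_pos: [0.5944, -0.172, 0.194]
eef_rot: [11.5, 89.8, 154.6]
contact_force: [0.5, -0.9, -1.6]
gripper_width: 0.0155
```

```bash
python3 q.py
python3 - <<'E'
from h import *
for n in ("top","scene"):
    m=r.camera_model(n); p,d=r.capture(n); np.savez(n+"5.npz",p=p,d=d)
    for o in r.spot_point(n,"holder_mouth"): print(n,o["score"],o["centre"],atz(m,[o["centre"]],.045)[0])
    C=cloud(m,d); P=C.reshape(-1,3); P=P[np.isfinite(P[:,2])]
    Q=P[(abs(P[:,2]-.045)<.006)&(np.hypot(P[:,0]-.438,P[:,1]+.01)<.065)]
    print(len(Q),np.median(Q[:,2]),cv2.minAreaRect((Q[:,:2]*1000).astype(np.float32)))
    u,v=proj(m,[[.438,-.01,.045]])[0].astype(int); save(n+"5",p,(u-30,v-30,60,60),10)
E
```

```text
t 17.22 tcp [ 0.5944 -0.172   0.194 ] yaw_y -126.89 x [-0.0027  0.0013 -1.    ] d shares [ 3.5   0.02 -0.05]
F [ 0.47 -0.9  -1.56] M [-0.039 -0.146  0.004] wid 0.0155 j [  1.9  17.1 -10.1  -0.1 -62.9  51.3]
tq6 -0.0035958303487859666
0 nan ((0.0, 0.0), (0.0, 0.0), 0.0)
scene 0.93 [331.4, 193.0] [ 0.43434916 -0.0283333   0.045     ]
533 0.04510852506719121 ((438.4349060058594, -10.929615020751953), (79.02482604980469, 77.6224365234375), 79.23750305175781)
  return _methods._mean(a, axis=axis, dtype=dtype,
  ret = ret.dtype.type(ret / rcount)
```

View pics/top5.png

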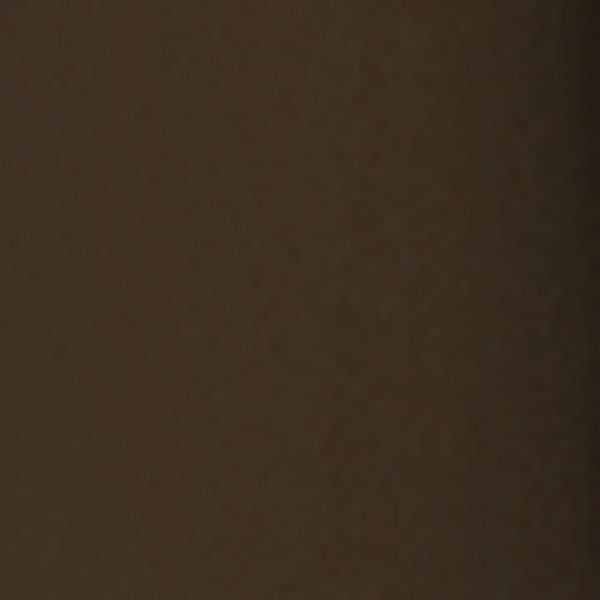

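View pics/scene5.png

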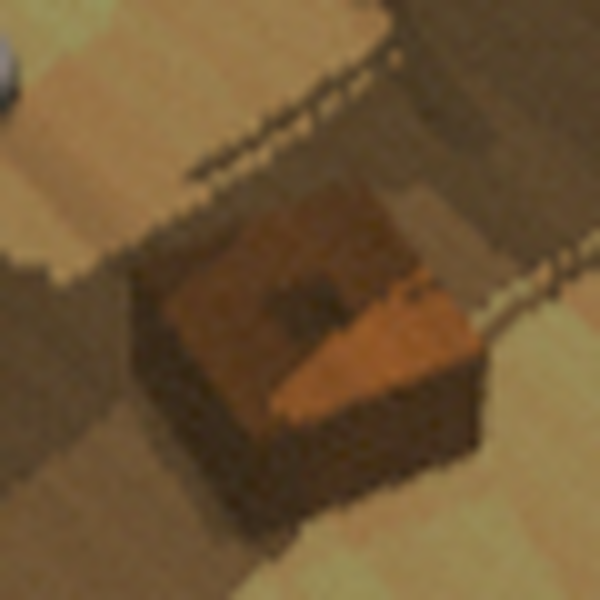

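>>> arm_command:
  plan:
    - {"dx": 0,"dy": 0,"dz": 0.5,"wx": -0.8,"wy": 0.03,"wz": -0.02}
    - {"dx": 0,"dy": -0.2,"dz": 0.8,"wx": -0.9,"wy": 0,"wz": 0}
    - {"dx": 0,"dy": -0.3,"dz": 0.8,"wx": -0.9,"wy": 0,"wz": 0}
    - {"dx": 0,"dy": -0.4,"dz": 0.8,"wx": -0.9,"wy": 0,"wz": 0}
    - {"dx": 0,"dy": -0.6,"dz": 0.8,"wx": -0.9,"wy": 0,"wz": 0}
    - {"dx": 0,"dy": -0.5,"dz": 0.7,"wx": -0.7,"wy": 0,"wz": 0}
    - {"dx": 0,"dy": 0,"dz": 0.4,"wx": 0,"wy": 0,"wz": 0}
    - {"dx": 0,"dy": 0,"dz": 0,"wx": 0,"wy": 0,"wz": 0}

```text
time_s: 18.08
tcp_pos: [0.5155, -0.0927, 0.1833]
eef_rot: [7.1, 89.1, 174.5]
contact_force: [-0.1, -0.3, -2.9]
gripper_width: 0.0155
```

Run:
```python
from h import *
goto([.4384,-.0096,.19],-102.8)
s,t,R=tcp(); m=r.camera_model("wrist"); p,d=r.capture("wrist"); save("w6",p)
C=cloud(m,d); P=C.reshape(-1,3); P=P[np.isfinite(P[:,2])]
Q=P[(P[:,2]>t[2]+.005)&(P[:,2]<t[2]+.025)]; q=(Q-t)@R; k=(abs(q[:,1])<.014)&(q[:,2]<-.025)&(q[:,2]>-.075)
print(k.sum(),np.percentile(q[k],[1,50,99],axis=0).round(4)); print(np.polyfit(q[k][:,2],q[k][:,1],1),np.polyfit(q[k][:,2],q[k][:,0],1))
Q=P[(abs(P[:,2]-.045)<.005)&(np.hypot(P[:,0]-.438,P[:,1]+.01)<.065)]
print(len(Q),np.median(Q[:,2]),cv2.minAreaRect((Q[:,:2]*1000).astype(np.float32)))
```

```text
t 18.08 tcp [ 0.5155 -0.0927  0.1833] yaw_y -102.62 x [-0.0164  0.0016 -0.9999] d shares [-0.26 -3.21  4.67]
w shares [ 0.04  0.2  -0.03]
d shares in target frame [-0.33 -3.2   4.68]
F [-0.12 -0.3  -2.86] M [-0.038 -0.016 -0.003] wid 0.0155 j [ 11.1   9.4 -21.9  -0.3 -59.6  66.4]
3058 [[-0.0167 -0.0095 -0.0548]
 [-0.0153 -0.0018 -0.0408]
 [-0.0099  0.0061 -0.0253]]
[ 0.00246101 -0.00160225] [-0.02410806 -0.01612231]
0 nan ((0.0, 0.0), (0.0, 0.0), 0.0)
  return _methods._mean(a, axis=axis, dtype=dtype,
  ret = ret.dtype.type(ret / rcount)
```

View pics/w6.png

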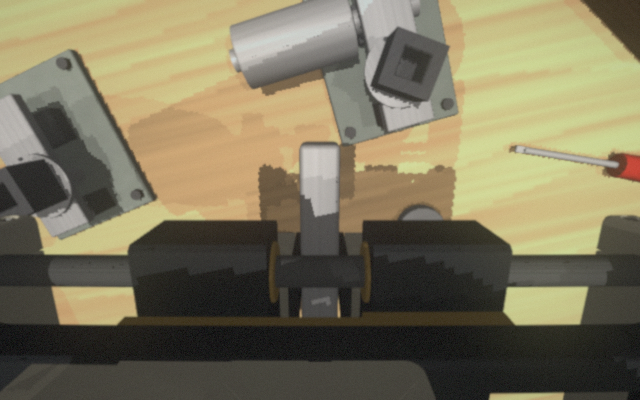

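>>> arm_command:
  plan:
    - {"dx": -0.2,"dy": -0.4,"dz": 0.6,"wx": 0.04,"wy": 0.2,"wz": -0.03}
    - {"dx": 0,"dy": -0.6,"dz": 0.8,"wx": 0,"wy": 0,"wz": 0}
    - {"dx": 0,"dy": -0.6,"dz": 0.8,"wx": 0,"wy": 0,"wz": 0}
    - {"dx": 0,"dy": -0.6,"dz": 0.8,"wx": 0,"wy": 0,"wz": 0}
    - {"dx": 0,"dy": -0.5,"dz": 0.7,"wx": 0,"wy": 0,"wz": 0}
    - {"dx": 0,"dy": -0.2,"dz": 0.4,"wx": 0,"wy": 0,"wz": 0}
    - {"dx": 0,"dy": 0,"dz": 0,"wx": 0,"wy": 0,"wz": 0}
    - {"dx": 0,"dy": 0,"dz": 0,"wx": 0,"wy": 0,"wz": 0}

```text
time_s: 18.8
tcp_pos: [0.4512, -0.0188, 0.1858]
eef_rot: [104.5, 89.9, -89.1]
contact_force: [-0.0, -0.6, -2.9]
gripper_width: 0.0157
```

Run:
```python
from h import *
goto([.4384,-.0096,.125],-102.8)
```

```text
t 18.8 tcp [ 0.4512 -0.0188  0.1858] yaw_y -103.58 x [ 0.    -0.002 -1.   ] d shares [ 3.04 -0.3   0.73]
w shares [-0.17 -0.01 -0.02]
d shares in target frame [ 3.04 -0.31  0.72]
F [-0.02 -0.59 -2.94] M [-0.034 -0.116 -0.004] wid 0.0157 j [ 22.8   1.6 -30.7   0.1 -57.8  53.5]
```

>>> arm_command:
  plan:
    - {"dx": 0,"dy": -0.2,"dz": 0.4,"wx": -0.17,"wy": 0,"wz": 0}
    - {"dx": 0.4,"dy": -0.1,"dz": 0.3,"wx": 0,"wy": 0,"wz": 0}
    - {"dx": 0.7,"dy": 0,"dz": 0,"wx": 0,"wy": 0,"wz": 0}
    - {"dx": 0.6,"dy": 0,"dz": 0,"wx": 0,"wy": 0,"wz": 0}
    - {"dx": 0.4,"dy": 0,"dz": 0,"wx": 0,"wy": 0,"wz": 0}
    - {"dx": 0.2,"dy": 0,"dz": 0,"wx": 0,"wy": 0,"wz": 0}
    - {"dx": 0,"dy": 0,"dz": 0,"wx": 0,"wy": 0,"wz": 0}
    - {"dx": 0,"dy": 0,"dz": 0,"wx": 0,"wy": 0,"wz": 0}

```text
time_s: 19.47
tcp_pos: [0.4392, -0.0109, 0.1358]
eef_rot: [94.9, 89.8, -98.1]
contact_force: [0.2, -0.0, -2.2]
gripper_width: 0.0152
```

Run:
```python
from h import *
goto([.4384,-.0096,.115],-102.8)
p,d=r.capture("scene"); m=r.camera_model("scene"); u,v=proj(m,[[.438,-.01,.06]])[0].astype(int); save("scene7",p,(u-40,v-40,80,80),8)
```

```text
t 19.47 tcp [ 0.4392 -0.0109  0.1358] yaw_y -103.0 x [-4.e-04 -3.e-03 -1.e+00] d shares [ 1.04 -0.06  0.06]
w shares [-0.04 -0.   -0.04]
d shares in target frame [ 1.04 -0.06  0.06]
F [ 0.23 -0.04 -2.21] M [-0.009 -0.038 -0.033] wid 0.0152 j [ 24.6   3.7 -36.1   0.2 -50.3  52.3]
```

View pics/scene7.png

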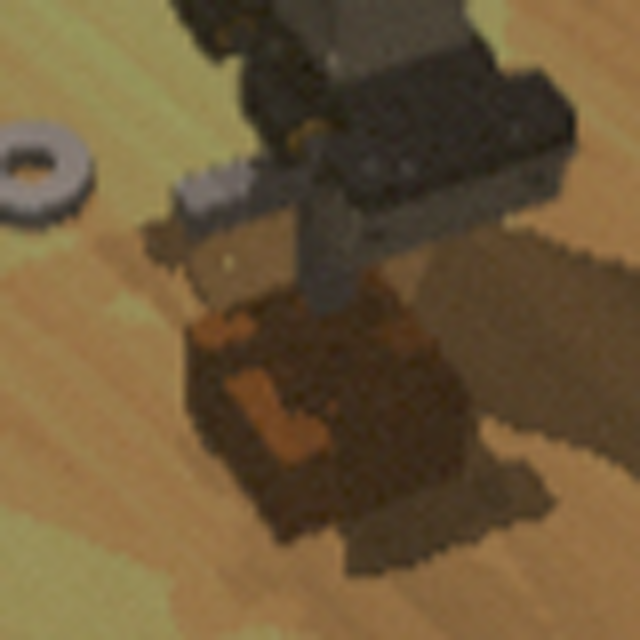

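>>> arm_command:
  plan:
    - {"dx": 0.2,"dy": -0.06,"dz": 0.06,"wx": -0.04,"wy": 0,"wz": -0.04}
    - {"dx": 0.4,"dy": 0,"dz": 0,"wx": 0,"wy": 0,"wz": 0}
    - {"dx": 0.4,"dy": 0,"dz": 0,"wx": 0,"wy": 0,"wz": 0}
    - {"dx": 0.2,"dy": 0,"dz": 0,"wx": 0,"wy": 0,"wz": 0}
    - {"dx": 0,"dy": 0,"dz": 0,"wx": 0,"wy": 0,"wz": 0}
    - {"dx": 0,"dy": 0,"dz": 0,"wx": 0,"wy": 0,"wz": 0}

```text
time_s: 20.02
tcp_pos: [0.4394, -0.009, 0.1106]
eef_rot: [-141.5, 89.8, 25.7]
contact_force: [-0.1, 0.7, -2.9]
gripper_width: 0.0158
```

Run:
```python
from h import *
goto([.4384,-.0096,.0725],-102.8)
```

```text
t 20.02 tcp [ 0.4394 -0.009   0.1106] yaw_y -102.8 x [ 0.0031  0.0015 -1.    ] d shares [1.9  0.04 0.05]
w shares [-0.   -0.03  0.03]
d shares in target frame [1.9  0.04 0.04]
F [-0.14  0.67 -2.86] M [-0.06   0.048  0.01 ] wid 0.0158 j [ 24.7   5.6 -38.   -0.  -46.2  52.5]
```

Tip at about the mouth; lower in.

>>> arm_command:
  plan:
    - {"dx": 0.25,"dy": 0.04,"dz": 0.05,"wx": 0,"wy": -0.03,"wz": 0.03}
    - {"dx": 0.25,"dy": 0,"dz": 0,"wx": 0,"wy": 0,"wz": 0}
    - {"dx": 0.25,"dy": 0,"dz": 0,"wx": 0,"wy": 0,"wz": 0}
    - {"dx": 0.2,"dy": 0,"dz": 0,"wx": 0,"wy": 0,"wz": 0}
    - {"dx": 0,"dy": 0,"dz": 0,"wx": 0,"wy": 0,"wz": 0}

```text
time_s: 20.43
tcp_pos: [0.4385, -0.0095, 0.0899]
eef_rot: [170.9, 90.0, -21.9]
contact_force: [-0.4, -0.0, -2.3]
gripper_width: 0.0155
```

Run:
```python
from h import *
goto([.4384,-.0096,.0725],-102.8)
```

```text
t 20.43 tcp [ 0.4385 -0.0095  0.0899] yaw_y -102.8 x [ 7.e-04 -3.e-04 -1.e+00] d shares [0.87 0.   0.  ]
w shares [ 0.   -0.01 -0.  ]
d shares in target frame [0.87 0.   0.  ]
F [-0.38 -0.04 -2.35] M [-0.07   0.041 -0.035] wid 0.0155 j [ 24.7   7.4 -39.5   0.  -43.1  52.5]
```

>>> arm_command:
  plan:
    - {"dx": 0.22,"dy": 0,"dz": 0,"wx": 0,"wy": 0,"wz": 0}
    - {"dx": 0.22,"dy": 0,"dz": 0,"wx": 0,"wy": 0,"wz": 0}
    - {"dx": 0.2,"dy": 0,"dz": 0,"wx": 0,"wy": 0,"wz": 0}
    - {"dx": 0.13,"dy": 0,"dz": 0,"wx": 0,"wy": 0,"wz": 0}
    - {"dx": 0,"dy": 0,"dz": 0,"wx": 0,"wy": 0,"wz": 0}

```text
time_s: 20.85
tcp_pos: [0.4386, -0.0095, 0.0727]
eef_rot: [158.4, 90.0, -34.4]
contact_force: [-0.2, 0.9, -2.9]
gripper_width: 0.0156
```

Run:
```python
from h import *
goto([.4384,-.0096,.0725],-102.8)
```

```text
t 20.85 tcp [ 0.4386 -0.0095  0.0727] yaw_y -102.79 x [ 6.e-04 -4.e-04 -1.e+00] d shares [0.01 0.01 0.01]
w shares [ 0.   -0.01 -0.  ]
d shares in target frame [0.01 0.01 0.01]
F [-0.21  0.92 -2.86] M [-0.014  0.04   0.017] wid 0.0156 j [ 24.7   9.  -40.7   0.1 -40.3  52.5]
```

>>> arm_command:
  fingers: -1
  plan:
    - {"dx": 0.03,"dy": 0,"dz": 0,"wx": 0,"wy": 0,"wz": 0}
    - {"dx": 0,"dy": 0,"dz": 0,"wx": 0,"wy": 0,"wz": 0}
    - {"dx": 0,"dy": 0,"dz": 0,"wx": 0,"wy": 0,"wz": 0}
    - {"dx": 0,"dy": 0,"dz": 0,"wx": 0,"wy": 0,"wz": 0}
    - {"dx": 0,"dy": 0,"dz": 0,"wx": 0,"wy": 0,"wz": 0}
    - {"dx": 0,"dy": 0,"dz": 0,"wx": 0,"wy": 0,"wz": 0}
    - {"dx": 0,"dy": 0,"dz": 0,"wx": 0,"wy": 0,"wz": 0}
    - {"dx": 0,"dy": 0,"dz": 0,"wx": 0,"wy": 0,"wz": 0}
    - {"dx": 0,"dy": 0,"dz": 0,"wx": 0,"wy": 0,"wz": 0}
    - {"dx": 0,"dy": 0,"dz": 0,"wx": 0,"wy": 0,"wz": 0}

```text
time_s: 21.68
tcp_pos: [0.4406, -0.0089, 0.0738]
eef_rot: [-160.9, 89.7, 6.3]
contact_force: [0.5, -0.7, 0.8]
gripper_width: 0.0767
```

>>> arm_command:
  plan:
    - {"dx": -0.3,"dy": 0,"dz": 0,"wx": 0,"wy": 0,"wz": 0}
    - {"dx": -0.6,"dy": 0,"dz": 0,"wx": 0,"wy": 0,"wz": 0}
    - {"dx": -0.9,"dy": 0,"dz": 0,"wx": 0,"wy": 0,"wz": 0}
    - {"dx": -0.9,"dy": 0,"dz": 0,"wx": 0,"wy": 0,"wz": 0}
    - {"dx": -0.9,"dy": 0,"dz": 0,"wx": 0,"wy": 0,"wz": 0}
    - {"dx": -0.9,"dy": 0,"dz": 0,"wx": 0,"wy": 0,"wz": 0}
    - {"dx": -0.9,"dy": 0,"dz": 0,"wx": 0,"wy": 0,"wz": 0}
    - {"dx": -0.6,"dy": 0,"dz": 0,"wx": 0,"wy": 0,"wz": 0}
    - {"dx": 0,"dy": 0,"dz": 0,"wx": 0,"wy": 0,"wz": 0}
    - {"dx": 0,"dy": 0,"dz": 0,"wx": 0,"wy": 0,"wz": 0}

```text
time_s: 22.52
tcp_pos: [0.4388, -0.0098, 0.2027]
eef_rot: [-173.5, 89.8, -6.2]
contact_force: [-0.7, -1.6, -0.7]
gripper_width: 0.0874
```

Run:
```python
from h import *
goto([.4384,-.0096,.0725],-102.8)
m=r.camera_model("wrist"); p,d=r.capture("wrist"); save("w8",p)
C=cloud(m,d); P=C.reshape(-1,3); P=P[np.isfinite(P[:,2])]
Q=P[(abs(P[:,2]-.087)<.008)&(np.hypot(P[:,0]-.437,P[:,1]+.0105)<.075)]; print(len(Q),np.median(Q[:,2]))
print(cv2.minAreaRect((Q[:,:2]*1000).astype(np.float32)))
p,d=r.capture("scene"); save("scene8",p,(180,100,200,150),4)
```

```text
t 22.52 tcp [ 0.4388 -0.0098  0.2027] yaw_y -102.74 x [ 3.6e-03 -4.0e-04 -1.0e+00] d shares [ 6.51 -0.    0.04]
w shares [ 0.01 -0.05  0.01]
d shares in target frame [ 6.51 -0.01  0.02]
F [-0.73 -1.57 -0.68] M [ 0.039 -0.028  0.014] wid 0.0874 j [ 24.7  -0.8 -30.7   0.1 -59.9  52.5]
2554 0.08761110743057343
((442.4316711425781, -8.538022994995117), (15.911813735961914, 102.2409896850586), 77.66795349121094)
```

View pics/scene8.png

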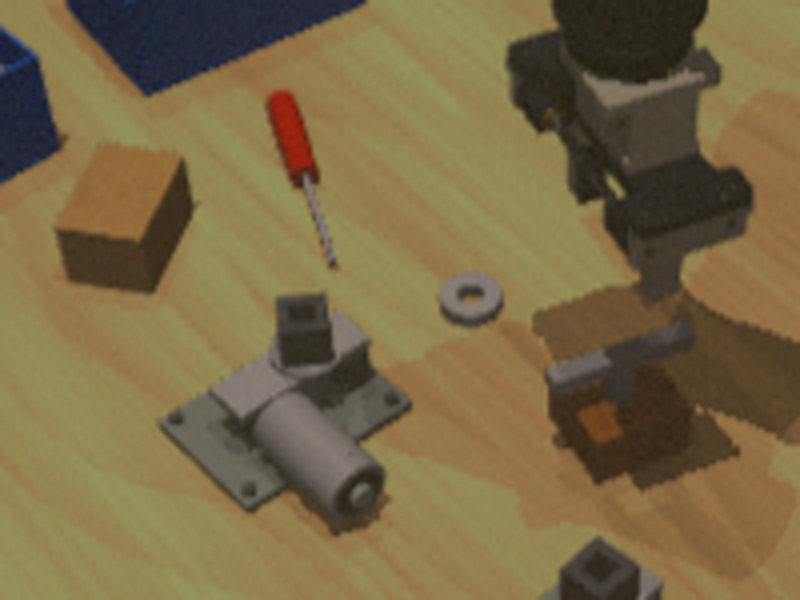

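View pics/w8.png

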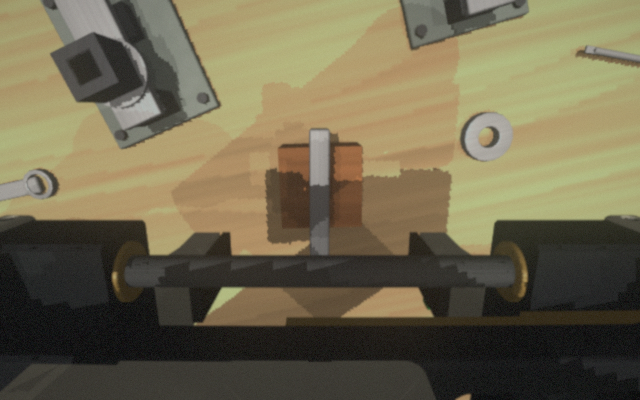

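>>> arm_command:
  plan:
    - {"dx": 0,"dy": 0,"dz": 0,"wx": 0,"wy": 0,"wz": 0}
    - {"dx": 0,"dy": 0,"dz": 0,"wx": 0,"wy": 0,"wz": 0}
    - {"dx": 0,"dy": 0,"dz": 0,"wx": 0,"wy": 0,"wz": 0}
    - {"dx": 0,"dy": 0,"dz": 0,"wx": 0,"wy": 0,"wz": 0}

```text
time_s: 22.95
tcp_pos: [0.437, -0.0104, 0.1994]
eef_rot: [61.3, 89.8, -131.4]
contact_force: [0.8, 0.6, 0.3]
gripper_width: 0.0877
```

Run:
```python
from h import *
print(r.close_job())
```

```text
the job is handed in; nothing more can be done
None
```

The job is handed in at about 23 s; no verdict came back. I took the key from the holder, seated it in the roller stand's screw and turned it clockwise about 0.56 rad. I held about 0.6 N m for over 2 s, then unloaded it, put it back in the holder and let go.

- **Seating:** by arm position, the key's end was about 32 mm below the socket mouth, which is fully home.
- **Torque:** while holding, the wrist moment read 0.59–0.65 N m. The last joint's torque read 0.59–0.62 N m. The angle stayed put, so I saw no sign of the screw slipping. On the way up the two readings differed by as much as 0.14 N m because of noise.
- **Screw mark:** I did not measure its position before and after; I only have the steady angle and the look of the last pictures to go on.
- **Key in holder:** the top of the bar measured 87.6 mm above the table, the same as at the start, so it is fully down. The gripper is open and about 0.11 m above the bar.
- **Other things:** those in the last scene crop (bearing, screwdriver, carton) and the wrench end in the last wrist picture look unmoved, but I did not measure them. The jar and the loose roller were not in those pictures, though the arm stayed well away from them while low.
- **Camera bias:** the wrist camera showed about a 1.7 mm sideways error when I checked it against the gripped key. I allowed for that when placing the key in the socket.

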